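# Try and tighten the caps of two bottles, then put them in the tray

### The arm

A 7-joint arm with a two-finger parallel gripper is mounted at the origin on a cart in front of the work surface, level with it; the furniture and walls round the work are solid. World frame = base frame: x ahead of the robot, y to its left, z up, the work surface at z = 0. Lengths are in m, angles in rad, forces in N, time in s.
With the tool pointing down it reaches from about 0.4 to 0.85 m from the base axis. Payload 10.4 kg.
Tool frame: the origin (TCP) lies at the very end of the fingers, on their centre line; the grasp point (between the pads) lies r.grasp_offset behind it (r.grasp_offset is the distance from the TCP to the grasp point, in m); z points along the fingers, y is the direction in which the jaws open and shut (so a half turn about z gives the same grasp; the last joint's range is limited). The gripper opens to 87 mm and grips with 3 to 60 N. Pads are 19 mm wide; open, the fingers measure 117 mm over their backs; the gripper's body (75 mm by 190 mm) begins 51 mm behind the grasp point.
Start: joints at [1.156, 0.332, -0.065, 1.46, 0.022, 1.35, -0.088], TCP at [0.239, -0.578, 0.223] pointing down, gripper open.
Joint ranges: [-2.6, 2.6], [-0.5, 2.12], [-1.47, 1.34], [0.16, 2.42], [-1.27, 4.41], [0.06, 2.06], [-2.6, 2.6]. Speed limits (rad/s): [2.22, 2.22, 2.79, 2.79, 3.14, 3.14, 3.14].

### API

Orientations are given as a unit quaternion [x, y, z, w].
In Python, from bench import read_state, cams, job, r gives the robot as it stands. The module is installed in compiled form; this text tells all that it offers.
- The arm moves only by the tool arm_command, never from a script. Its argument "increments" is a list of rows, each an object of numbers: "gripper": the opening in per cent of the stroke, from 0 (shut) to 100 (fully open); "dx", "dy", "dz": the shift along the tool's x, y, z in m; "spin": the turn about the tool's z in degrees. In form: [{"gripper": .., "dx": .., "dy": .., "dz": .., "spin": ..}, ...]. A call has exactly 8 rows; each row shifts and turns the commanded pose from where the row before left it, along the tool's axes as they then stand; what a row does not reach is not made up. A row lasts 1/8 s, in which the tool goes at most 62.5 mm and 10.7 degrees, less where a joint would pass 70% of its speed; a pose out of reach is approached as far as the arm can. A call with a gripper value outside its range is refused whole. The fingers move at their own pace and stop on an object; "grip_force" is the grip in N (left out, the last holds). Time passes only in rows, so rows that do not move let the fingers close, or fill a call up. It gives the time, the measured TCP pose, the force and the opening at its end, in the units of the state.
- read_state(): the state, without advancing time (a new reading comes with each control period).
- cams.camera(name): name is "scene" or "top"; returns the picture (384x512x3 uint8, red, green, blue); there is no depth.
- cams.camera_info(name): a dict with "K" (3x3 intrinsics, pixels), "k1" (the pictures are not rectified: a ray, as slopes to the right and down, at radius r is drawn at 1 + k1 r^2 times it, then the intrinsics apply), "rvec" (rotation vector, rad) and "tvec" (3), from world to camera coordinates, as OpenCV has them. Camera axes: x right, y down, z forward; pixel columns grow to the right and rows downward; lengths in m; the calibration is good to about 2 mm. A picture is of the moment at which its call begins. camera_info takes no time and is no camera call.
- job.close_job(): hands the job in, once; it reports no verdict.
The state is a dict: "time": time; "joint_positions": joint angles; "joint_vel": joint speeds; "joint_torque": joint torques, N m; "ee_pos": TCP position; "eef_rot": TCP orientation; "ft_force": force on the tool from outside, world axes, zero at the start; "torque": the same for the moment, N m; "width": finger opening in m.
Only numpy, scipy, OpenCV 4.12 (cv2) and the standard library are available. Lean on these libraries where they do the work, as an engineer would, in place of code of your own. Each camera call takes 0.05 s, during which the arm holds its last target.

### The job

Some of the screw caps on the two white bottles in the tilted stand are loose. Try each cap and turn it clockwise until it is tight and the slip seat under its bottle gives way and turns into the green marks (10 to 30 degrees, never past the red 40 mark); then stand both bottles upright in the orange tray, one in each compartment, without disturbing the other things on the bench.

Things in the scene. Friction and masses are not known exactly. Their poses are not given: they have to be found in the camera images.
- stand: cap-tightening stand fixed to the bench: steel foot 150 x 330 x 8 mm (x, y, z) with an aluminium plate sloping 25 degrees down towards its -x side (the robot's side), 94 mm high at the back. Two slip seats sit on the slope, at y = +85 mm (seat 1) and y = -85 mm (seat 2) of this frame. Origin: on the bench, z up; the plate's middle is at x = 10 mm, z = 62 mm
- seat_1 (a joint): slip seat 1: grey disc of 104 mm diameter with a black square socket (59 mm wide, 28 mm deep) that holds the foot of bottle 1. rad; 0 at the start, grows as the seat turns clockwise seen from above its axis. It stands still by friction up to about 0.3 N m of twist, then slips and stays where it was turned to. The axis leans 25 degrees from vertical towards the stand's -x. A white pointer on it moves over marks every 10 degrees (0 white, 10 to 30 green, 40 red)
- seat_2 (a joint): slip seat 2, like seat 1, under bottle 2
- bottle_1: white square bottle, 56 x 56 mm, 96 mm to the shoulder, 140 mm with its blue cap, 0.2 to 0.4 kg, heavy at the foot; stands in seat 1 with 1.5 mm of play on each side. Origin: centre of its underside, z along its axis to the cap (about 25 degrees from vertical at the start)
- bottle_2: the same kind of bottle, standing in seat 2
- cap_1_top (a point): middle of the top face of bottle 1's round blue screw cap (46 mm diameter, 30 mm high, ribbed, underside 110 mm above the bottle's foot); this frame does not turn with the cap. The cap tightens clockwise seen from above; it is 0.1 (nearly tight) to 1.5 rad loose at the start, differing by bottle. A loose one turns with about 0.05 N m, and by eye it looks like a tight one (under 1 mm higher, 0.6 mm per rad); at its stop it turns the bottle and the seat along with it
- cap_2_top (a point): the same point of bottle 2's cap
- place_1 (a point): centre of the floor of one compartment of the tray, 5 mm above the bench. The orange tray is 110 x 220 x 30 mm (x, y, z), fixed, with 5 mm walls and a divider between its two compartments, each about 100 x 102 mm inside; x and y along the tray's sides
- place_2 (a point): the same for the other compartment, 107 mm towards the tray's -y
- tub_small: bystander: white lidded tub, 64 mm wide, 66 mm high; origin centre of the underside
- valve: bystander: brass ball valve with a red lever, 36 x 85 x 50 mm; origin centre of the underside
- spray: bystander: green and white spray can with black cap, 60 mm wide, 178 mm high; origin centre of the underside
- screwdriver: bystander: red screwdriver lying, 200 x 26 x 26 mm; origin centre of the underside
There are look-alikes about, which are no part of the job. Leave any brown look-alike of the bottle_1 alone.

How it is judged:
At the end, for the whole second after the job is handed in: Both caps within 14 degrees of their stops (0.15 mm of rise); each seat slipped clockwise by at least 7 and never more than 45 degrees; both bottles upright (within 0.1 rad) and at rest on the tray floor, one in each compartment, within 35 mm of its centre; nothing else pushed over 30 mm (value of joint each of seat_1, seat_2 above 0.12 rad and z of cap_1_top in the frame of bottle_1 below 0.14015 m and angle between each of bottle_1, bottle_2's own z axis and vertical below 0.1 rad and ((horizontal distance between bottle_1 and place_1 below 0.035 m and z of bottle_1 in the frame of place_1 below 0.006 m) or (horizontal distance between bottle_1 and place_2 below 0.035 m and z of bottle_1 in the frame of place_2 below 0.006 m)) and linear speed of each of bottle_1, bottle_2 below 0.02 m/s and z of cap_2_top in the frame of bottle_2 below 0.14015 m and ((horizontal distance between bottle_2 and place_1 below 0.035 m and z of bottle_2 in the frame of place_1 below 0.006 m) or (horizontal distance between bottle_2 and place_2 below 0.035 m and z of bottle_2 in the frame of place_2 below 0.006 m)) and horizontal distance between bottle_1 and bottle_2 above 0.06 m); the robot touches nothing.
It fails at once if a seat has slipped past 45 degrees, the cap overtightened (value of joint any of seat_1, seat_2 above 0.785 rad).
It fails at once if the white tub was pushed more than 30 mm (distance of tub_small from where it was at the start of the episode above 0.03 m).
It fails at once if the ball valve was pushed more than 30 mm (distance of valve from where it was at the start of the episode above 0.03 m).
It fails at once if the spray can was pushed more than 30 mm (distance of spray from where it was at the start of the episode above 0.03 m).
It fails at once if the screwdriver was pushed more than 30 mm (distance of screwdriver from where it was at the start of the episode above 0.03 m).
It also fails if it takes over 72 s, if anything falls off the work surface, if the arm or the gripper's body presses on something with over 40 N, if the wrist force passes 120 N, or if a joint passes its speed limit or range.

## Working session

There is one attempt and no reset: what is moved stays moved. The work goes in short steps, Python scripts to look and compute and a tool call to move; the robot and the scene stay as the last step left them, time stands still between calls to the robot, and variables do not carry over. Pictures are saved under pics/ and viewed, and the job is handed in when it is done.

Besides the shell and the picture viewer there is one more tool, called after "Request:" by a JSON object that holds its "api" and its "payload". arm_command: Moves the arm, as the interface text tells. Its arguments: {"type":"object","properties":{"increments":{"type":"array","items":{"type":"object","properties":{"gripper":{"type":"number"},"dx":{"type":"number"},"dy":{"type":"number"},"dz":{"type":"number"},"spin":{"type":"number"}}}},"grip_force":{"type":"number"}},"required":["increments"]}

```bash
mkdir -p pics; ls
python3 - <<'E'
from bench import read_state,cams,job,r
import cv2,numpy as np
print(read_state()); print(r.grasp_offset)
for n in("scene","top"):
    i=cams.camera_info(n);print(n,i)
    im=cams.camera(n);cv2.imwrite(f"pics/{n}0.png",im[:,:,::-1])
E
```

```text
pics
{'time': 0.0, 'joint_positions': array([ 1.15640721,  0.33290063, -0.06470807,  1.4609772 ,  0.02160642,
        1.34988549, -0.08848769]), 'joint_vel': array([ 1.60488854e-03,  1.85063521e-03,  1.29275179e-03, -8.52069997e-04,
        1.25141979e-03, -2.05021318e-05,  1.55784043e-04]), 'joint_torque': array([ 5.94799931e-04, -6.23252964e+01,  2.45204824e-02, -3.89891231e+01,
       -6.13059872e-02,  3.95658694e-02,  1.35765686e-04]), 'ee_pos': array([ 0.23849484, -0.57727315,  0.22171887]), 'eef_rot': array([ 9.80869480e-01,  1.94665145e-01, -1.78797862e-04, -7.15396480e-04]), 'ft_force': array([-0.42103984, -0.29760459,  0.62644911]), 'torque': array([ 0.07044238, -0.05611396,  0.03503441]), 'width': 0.08724926080935741}
0.0187
scene {'K': array([[484.21984126,   0.        , 253.57993099],
       [  0.        , 484.21984126, 189.10635251],
       [  0.        ,   0.        ,   1.        ]]), 'k1': -0.009001950217241513, 'rvec': array([ 1.24612574, -2.17184432,  1.04080445]), 'tvec': array([0.2828477 , 0.37204913, 1.32468187])}
top {'K': array([[410.16392769,   0.        , 265.09188419],
       [  0.        , 410.16392769, 187.62154542],
       [  0.        ,   0.        ,   1.        ]]), 'k1': -0.15113353796394535, 'rvec': array([ 2.20053555, -2.18462821,  0.0764779 ]), 'tvec': array([0.00521499, 0.51249506, 1.53702783])}
```

View pics/scene0.png

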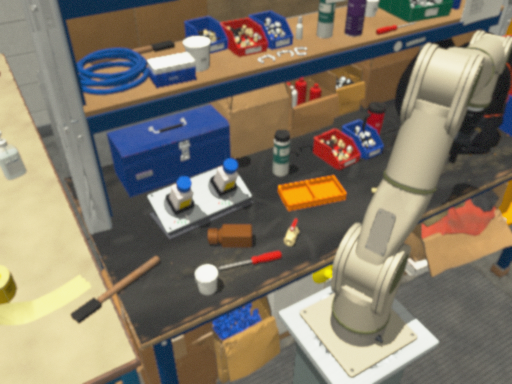

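View pics/top0.png

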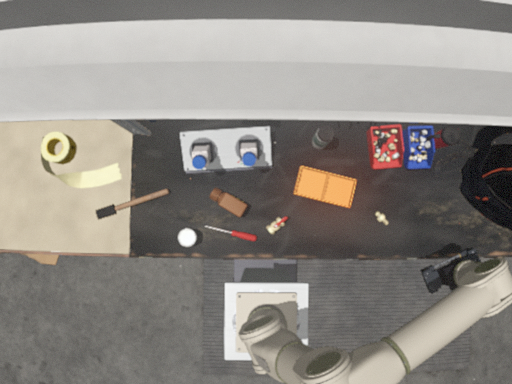

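The pictures show the stand with two blue-capped bottles (scene caps at about (183,183) and (230,165); top (200,161) and (250,160)). The orange tray is at top (325,187). The brown lying bottle at (229,202) is the look-alike to leave alone. I'll enlarge the stand and tray.

```bash
cat > h.py <<'E'
import numpy as np,cv2
from bench import read_state,cams,job,r
from scipy.spatial.transform import Rotation as R
def par(n):
    i=cams.camera_info(n);return np.array(i["K"]),i["k1"],cv2.Rodrigues(np.array(i["rvec"]))[0],np.array(i["tvec"])
P={n:par(n) for n in("scene","top")}
def proj(n,X):
    K,k,Rm,t=P[n]
    X=np.atleast_2d(np.asarray(X,float))
    return cv2.projectPoints(X,cv2.Rodrigues(Rm)[0],t,K,np.array([k,0,0,0,0.]))[0][:,0]
def ray(n,uv):
    K,k,Rm,t=P[n]
    q=cv2.undistortPoints(np.array([[uv]],float),K,np.array([k,0,0,0,0.]))[0,0]
    d=Rm.T@np.array([q[0],q[1],1]);return -Rm.T@t,d/np.linalg.norm(d)
def onz(n,uv,z):
    o,d=ray(n,uv);return o+d*(z-o[2])/d[2]
def tri(us,ut):
    o1,d1=ray("scene",us);o2,d2=ray("top",ut)
    A=np.stack([d1,-d2],1);s=np.linalg.lstsq(A,o2-o1,rcond=None)[0]
    a=o1+s[0]*d1;b=o2+s[1]*d2
    return (a+b)/2,np.linalg.norm(a-b)
def crop(im,box,s,fn):
    x0,y0,x1,y1=box
    c=cv2.resize(im[y0:y1,x0:x1],None,fx=s,fy=s,interpolation=cv2.INTER_CUBIC);cv2.imwrite(fn,c[:,:,::-1])
E
python3 - <<'E'
from h import *
S=cv2.imread("pics/scene0.png")[:,:,::-1];T=cv2.imread("pics/top0.png")[:,:,::-1]
crop(S,(140,145,270,240),6,"pics/s1.png");crop(T,(170,115,290,185),6,"pics/t1.png");crop(T,(260,150,380,240),6,"pics/t2.png")
for n in P: print(n,-P[n][2].T@P[n][3])
for n,im in(("scene",S),("top",T)):
    hsv=cv2.cvtColor(np.ascontiguousarray(im),cv2.COLOR_RGB2HSV)
    for nm,lo,hi in(("blue",(105,150,80),(120,255,255)),("orange",(8,170,150),(22,255,255))):
        m=cv2.inRange(hsv,lo,hi);N,l,s,c=cv2.connectedComponentsWithStats(m)
        print(n,nm,[(s[i].tolist(),c[i].round(1).tolist()) for i in range(1,N) if s[i][4]>40])
E
```

```text
scene [-0.54332333  0.65022775  1.12036113]
top [0.41454587 0.01895723 1.56618175]
scene blue [([251, 12, 41, 26, 283], [272.8, 20.9]), ([186, 18, 41, 30, 491], [205.0, 27.8]), ([263, 26, 18, 22, 89], [271.0, 39.3]), ([75, 48, 120, 46, 2106], [123.7, 71.7]), ([499, 97, 13, 39, 274], [507.3, 118.2]), ([108, 107, 131, 90, 6236], [171.2, 152.2]), ([343, 121, 40, 38, 439], [363.0, 137.8]), ([213, 302, 47, 37, 864], [234.4, 320.8])]
scene orange [([506, 22, 6, 14, 49], [509.3, 29.8]), ([278, 175, 69, 36, 1646], [311.2, 192.2]), ([499, 181, 13, 36, 246], [506.5, 200.5]), ([219, 225, 31, 11, 301], [235.0, 230.3])]
top blue [([407, 141, 28, 27, 149], [423.6, 160.0]), ([193, 157, 12, 11, 58], [197.9, 162.7])]
top orange []
```

View pics/s1.png

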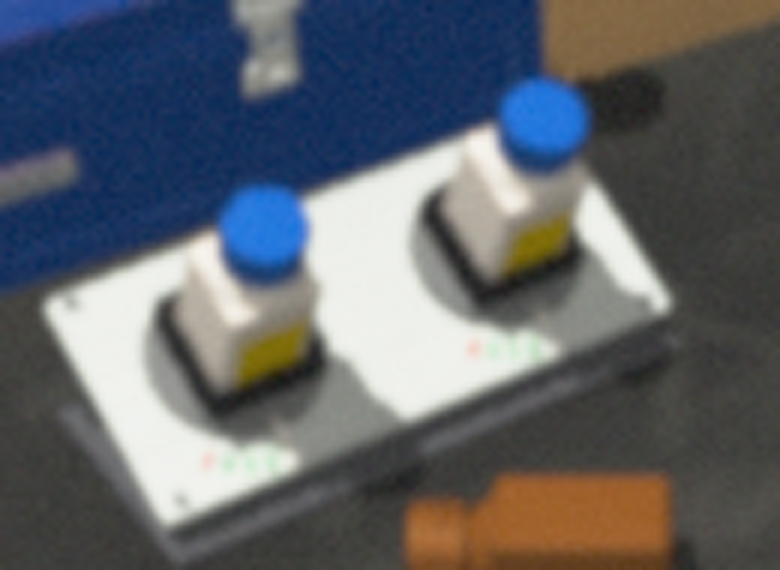

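View pics/t1.png

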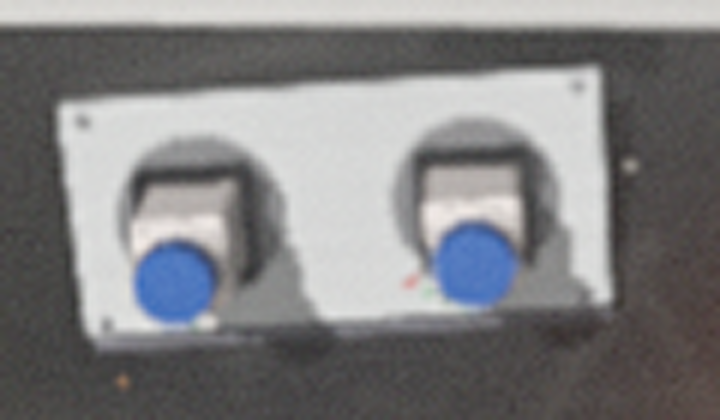

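View pics/t2.png

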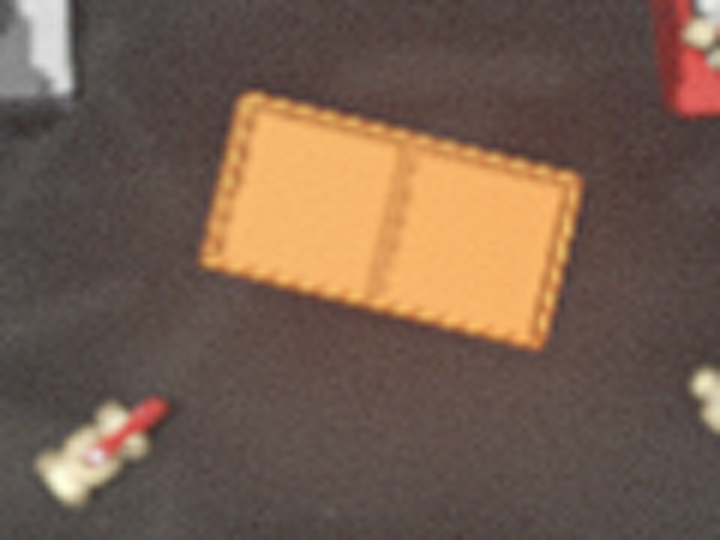

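Run:
```python
from h import *
S=cv2.imread("pics/scene0.png")[:,:,::-1];T=cv2.imread("pics/top0.png")[:,:,::-1]
print(S[183,183],S[165,230],T[162,199],T[159,249],T[187,320],S[160,160])
def comp(im,box,f):
    x0,y0,x1,y1=box;c=im[y0:y1,x0:x1].astype(int);m=f(c).astype(np.uint8)
    N,l,s,ce=cv2.connectedComponentsWithStats(m);i=1+np.argmax(s[1:,4])
    return (l==i),ce[i]+[x0,y0],s[i]+[x0,y0,0,0,0]
blueS=lambda c:(c[...,2]>150)&(c[...,2]-c[...,0]>80)
blueT=lambda c:(c[...,2]-c[...,0]>60)
C={}
for nm,bs,bt in(("c1",(170,170,200,200),(188,148,212,175)),("c2",(215,150,245,180),(238,145,262,175))):
    ms,cs,ss=comp(S,bs,blueS);mt,ct,st=comp(T,bt,blueT)
    print(nm,cs,ss,ct,st); X,e=tri(cs,ct);print(X,e);C[nm]=X
d=C["c1"]-C["c2"];print("sep",np.linalg.norm(d[:2]),"yaw deg",np.degrees(np.arctan2(d[1],d[0]))-90,d)
m=((T[...,0].astype(int)-T[...,2]>70)&(T[...,0]>180)).astype(np.uint8)[150:215,285:365]
cn=max(cv2.findContours(m,0,2)[0],key=cv2.contourArea)
b=cv2.boxPoints(cv2.minAreaRect(cn))+[285,150]
Q=np.array([onz("top",p,0.03)[:2] for p in b]);print("tray corners",b,Q,np.linalg.norm(np.diff(Q,axis=0),axis=1),Q.mean(0))
# shelf edge
for z in(0,.3,.4,.5,.6): print(z,[onz("top",(u,118),z)[:2].round(3) for u in(180,250,330)])
```

```text
[ 38 121 222] [ 38 123 223] [ 77 118 189] [ 78 119 188] [247 182 109] [24 49 90]
c1 [183.53205128 182.07051282] [176 176  15  13 156] [198.51879699 161.95488722] [192 156  14  13 133]
[0.58678387 0.23615538 0.19264869] 0.0009227977662038091
c2 [230.0915493  164.05633803] [223 158  15  13 142] [248.58088235 158.91176471] [242 153  14  13 136]
[0.59791645 0.06653214 0.19299373] 0.00023199364754548888
sep 0.16998816422975363 yaw deg 3.755009053519771 [-0.01113259  0.16962323 -0.00034504]
tray corners [[292.8235321  193.70588303]
 [300.         165.00000191]
 [356.70587921 179.17647171]
 [349.52941132 207.88235474]] [[ 0.48946196 -0.09523686]
 [ 0.59809589 -0.12212063]
 [ 0.54625948 -0.33823426]
 [ 0.43736761 -0.31004322]] [0.11191098 0.22224336 0.11248189] [ 0.51779623 -0.21640874]
0 [array([0.783, 0.343]), array([0.784, 0.069]), array([ 0.788, -0.243])]
0.3 [array([0.713, 0.281]), array([0.713, 0.06 ]), array([ 0.716, -0.193])]
0.4 [array([0.689, 0.26 ]), array([0.69 , 0.056]), array([ 0.692, -0.176])]
0.5 [array([0.666, 0.24 ]), array([0.666, 0.053]), array([ 0.669, -0.159])]
0.6 [array([0.642, 0.219]), array([0.642, 0.05 ]), array([ 0.645, -0.142])]
```

Run:
```python
from h import *
S=cv2.imread("pics/scene0.png")[:,:,::-1].astype(int);T=cv2.imread("pics/top0.png")[:,:,::-1].astype(int)
def comp(im,box,f):
    x0,y0,x1,y1=box;c=im[y0:y1,x0:x1];m=f(c).astype(np.uint8)
    N,l,s,ce=cv2.connectedComponentsWithStats(m,connectivity=4);i=1+np.argmax(s[1:,4])
    return ce[i]+[x0,y0],s[i]+[x0,y0,0,0,0]
for th in (55,75,90):
  for tt in (20,40,60):
    f=lambda c:(c[...,2]-c[...,0]>th)&(c[...,2]>105);g=lambda c:c[...,2]-c[...,0]>tt
    o=[]
    for bs,bt in(((170,172,200,200),(188,148,212,175)),((215,150,245,180),(238,145,262,175))):
        a=comp(S,bs,f);b=comp(T,bt,g);X,e=tri(a[0],b[0]);o+=[a[1][2:].tolist(),b[1][2:].tolist(),X.round(4),round(e,4)]
    print(th,tt,*o)
print(S[174:194,183].tolist());print(T[150:172,249].tolist())
```

```text
55 20 [16, 17, 208] [14, 15, 167] [0.5871 0.2365 0.1907] 0.0013 [16, 16, 193] [16, 15, 173] [0.5983 0.067  0.1908] 0.0013
55 40 [16, 17, 208] [14, 14, 145] [0.5874 0.2363 0.1904] 0.0015 [16, 16, 193] [14, 14, 156] [0.5989 0.067  0.1904] 0.0009
55 60 [16, 17, 208] [14, 13, 133] [0.5871 0.2366 0.1907] 0.0012 [16, 16, 193] [14, 13, 136] [0.5985 0.067  0.1907] 0.0012
75 20 [15, 16, 192] [14, 15, 167] [0.587  0.2365 0.192 ] 0.0018 [16, 16, 180] [16, 15, 173] [0.5981 0.067  0.1921] 0.0012
75 40 [15, 16, 192] [14, 14, 145] [0.5874 0.2363 0.1917] 0.0019 [16, 16, 180] [14, 14, 156] [0.5987 0.0669 0.1917] 0.0008
75 60 [15, 16, 192] [14, 13, 133] [0.587  0.2366 0.192 ] 0.0016 [16, 16, 180] [14, 13, 136] [0.5983 0.0669 0.192 ] 0.0011
90 20 [15, 15, 178] [14, 15, 167] [0.5869 0.2364 0.1927] 0.0017 [15, 15, 163] [16, 15, 173] [0.598  0.0668 0.1923] 0.0009
90 40 [15, 15, 178] [14, 14, 145] [0.5872 0.2362 0.1924] 0.0018 [15, 15, 163] [14, 14, 156] [0.5986 0.0668 0.1919] 0.0005
90 60 [15, 15, 178] [14, 13, 133] [0.5869 0.2364 0.1927] 0.0016 [15, 15, 163] [14, 13, 136] [0.5982 0.0668 0.1922] 0.0008
[[35, 56, 100], [24, 64, 123], [29, 90, 172], [26, 110, 210], [29, 120, 220], [38, 122, 223], [35, 122, 223], [40, 124, 224], [40, 123, 223], [38, 121, 222], [34, 119, 222], [31, 118, 221], [42, 121, 223], [36, 114, 213], [34, 99, 183], [27, 78, 139], [27, 62, 112], [42, 69, 106], [78, 90, 117], [122, 123, 128]]
[[224, 219, 216], [170, 170, 177], [94, 109, 147], [73, 103, 164], [79, 115, 185], [84, 124, 191], [80, 119, 189], [80, 120, 189], [81, 118, 190], [78, 119, 188], [81, 121, 189], [79, 118, 189], [88, 123, 190], [80, 119, 188], [75, 115, 189], [110, 135, 192], [155, 166, 187], [129, 134, 142], [118, 117, 123], [100, 97, 102], [82, 78, 77], [76, 76, 76]]
```

Cap centres are consistent: the separation is 170.0 mm, as it should be. Next I check the shelf height and plan the approach.

Run:
```python
from h import *
for z in(.25,.3,.35,.4,.45,.5,.55,.6):
    print(z,[(onz("top",(u,118),z)[:2].round(3).tolist(),proj("scene",onz("top",(u,118),z))[0].round(0).tolist()) for u in(180,240,300)])
# spray, toolbox
print(onz("top",(318,140),.17))
print(proj("scene",[[.53,-.164,.005],[.505,-.268,.005]]),proj("top",[[.53,-.164,.005],[.505,-.268,.005]]))
```

```text
0.25 [([0.725, 0.291], [148.0, 150.0]), ([0.725, 0.094], [204.0, 133.0]), ([0.727, -0.102], [255.0, 118.0])]
0.3 [([0.713, 0.281], [151.0, 138.0]), ([0.713, 0.091], [206.0, 122.0]), ([0.715, -0.098], [255.0, 107.0])]
0.35 [([0.701, 0.271], [153.0, 125.0]), ([0.701, 0.088], [207.0, 110.0]), ([0.703, -0.093], [256.0, 96.0])]
0.4 [([0.689, 0.26], [156.0, 111.0]), ([0.689, 0.085], [209.0, 97.0]), ([0.691, -0.088], [257.0, 84.0])]
0.45 [([0.677, 0.25], [159.0, 97.0]), ([0.678, 0.083], [211.0, 83.0]), ([0.679, -0.084], [258.0, 71.0])]
0.5 [([0.666, 0.24], [162.0, 82.0]), ([0.666, 0.08], [212.0, 69.0]), ([0.667, -0.079], [258.0, 58.0])]
0.55 [([0.654, 0.229], [165.0, 66.0]), ([0.654, 0.077], [214.0, 54.0]), ([0.656, -0.075], [259.0, 44.0])]
0.6 [([0.642, 0.219], [168.0, 49.0]), ([0.642, 0.074], [216.0, 38.0]), ([0.644, -0.07], [260.0, 29.0])]
[ 0.66895218 -0.17171335  0.17      ]
[[297.01080336 197.11085166]
 [324.46534291 191.72062356]] [[310.29751069 183.56290597]
 [337.26385371 190.28003363]]
```

Request:
{"api": "arm_command", "payload": {"increments": [{"gripper":100,"dz":-0.04,"spin":-5},{"gripper":100,"dz":-0.03,"spin":-5},{"gripper":100},{"gripper":100},{"gripper":100},{"gripper":100},{"gripper":100},{"gripper":100}], "grip_force": 20}}

```text
validation failed for argument at $.in...
```

Request:
{"api": "arm_command", "payload": {"increments": [{"gripper":100,"dx":0,"dy":0,"dz":-0.04,"spin":-5},{"gripper":100,"dx":0,"dy":0,"dz":-0.03,"spin":-5},{"gripper":100,"dx":0.04,"dy":-0.04,"dz":0,"spin":-10},{"gripper":100,"dx":0.04,"dy":-0.04,"dz":0,"spin":-10},{"gripper":100,"dx":0.04,"dy":-0.04,"dz":0,"spin":0},{"gripper":100,"dx":0.04,"dy":-0.04,"dz":0,"spin":0},{"gripper":100,"dx":0,"dy":0,"dz":0,"spin":0},{"gripper":100,"dx":0,"dy":0,"dz":0,"spin":0}], "grip_force": 20}}

```text
time: 1.1
ee_pos: [0.2387, -0.3541, 0.2927]
eef_rot: [0.897, 0.442, -0.0, 0.0]
ft_force: [-1.1, -0.8, 0.5]
width: 0.0871
```

```bash
cat >> h.py <<'E'
def yaw():
    q=read_state()["eef_rot"];return np.degrees(np.arctan2(*R.from_quat(q).as_matrix()[[1,0],0]))
def plan(tgt,yawt,n,p=None,y=None):
    s=read_state();p=s["ee_pos"] if p is None else np.array(p);y=yaw() if y is None else y
    d=(np.array(tgt)-p)/n;sp=-(yawt-y)/n
    for i in range(n):
        a=np.radians(y-sp*i);ex=np.array([np.cos(a),np.sin(a)]);ey=np.array([np.sin(a),-np.cos(a)])
        print(f"dx {d[:2]@ex:.4f} dy {d[:2]@ey:.4f} dz {-d[2]:.4f} spin {sp:.2f}")
E
python3 - <<'E'
from h import *
print(read_state()["joint_positions"],yaw())
plan((.45,-.05,.30),yaw()+75,8)
print();plan((.58,.23,.30),212.5,8,(.45,-.05,.3),yaw()+75)
E
```

```text
[ 1.11642905 -0.12885254 -0.22106121  1.81766874 -0.02807382  1.44906289
  0.24494921] 52.43777814013393
dx 0.0462 dy -0.0022 dz -0.0009 spin -9.38
dx 0.0460 dy 0.0053 dz -0.0009 spin -9.38
dx 0.0445 dy 0.0127 dz -0.0009 spin -9.38
dx 0.0418 dy 0.0198 dz -0.0009 spin -9.38
dx 0.0380 dy 0.0264 dz -0.0009 spin -9.38
dx 0.0332 dy 0.0322 dz -0.0009 spin -9.38
dx 0.0275 dy 0.0372 dz -0.0009 spin -9.38
dx 0.0211 dy 0.0412 dz -0.0009 spin -9.38

dx 0.0179 dy 0.0342 dz -0.0000 spin -10.63
dx 0.0113 dy 0.0369 dz -0.0000 spin -10.63
dx 0.0043 dy 0.0383 dz -0.0000 spin -10.63
dx -0.0029 dy 0.0385 dz -0.0000 spin -10.63
dx -0.0099 dy 0.0373 dz -0.0000 spin -10.63
dx -0.0166 dy 0.0348 dz -0.0000 spin -10.63
dx -0.0228 dy 0.0312 dz -0.0000 spin -10.63
dx -0.0281 dy 0.0264 dz -0.0000 spin -10.63
```

Request:
{"api": "arm_command", "payload": {"increments": [{"gripper":100,"dx":0.046,"dy":-0.002,"dz":0,"spin":-9.4},{"gripper":100,"dx":0.046,"dy":0.005,"dz":0,"spin":-9.4},{"gripper":100,"dx":0.0445,"dy":0.013,"dz":-0.002,"spin":-9.4},{"gripper":100,"dx":0.042,"dy":0.02,"dz":-0.002,"spin":-9.4},{"gripper":100,"dx":0.038,"dy":0.0265,"dz":-0.002,"spin":-9.4},{"gripper":100,"dx":0.033,"dy":0.032,"dz":0,"spin":-9.4},{"gripper":100,"dx":0.0275,"dy":0.037,"dz":0,"spin":-9.4},{"gripper":100,"dx":0.021,"dy":0.041,"dz":0,"spin":-9.4}]}}

```text
time: 2.1
ee_pos: [0.451, -0.0496, 0.2984]
eef_rot: [0.439, 0.898, 0.001, -0.0]
ft_force: [0.2, -0.8, -1.2]
width: 0.0867
```

Run:
```python
from h import *
print(read_state()["joint_positions"],yaw(),read_state()["ee_pos"])
plan((.58,.234,.27),209,8)
```

```text
[ 0.68314996 -0.05808212 -0.63509505  1.73344662 -0.03591904  1.45499076
  0.71410343] 127.87773336017909 [ 0.45095646 -0.04956637  0.29835135]
dx 0.0181 dy 0.0345 dz 0.0035 spin -10.14
dx 0.0117 dy 0.0371 dz 0.0035 spin -10.14
dx 0.0050 dy 0.0386 dz 0.0035 spin -10.14
dx -0.0019 dy 0.0389 dz 0.0035 spin -10.14
dx -0.0087 dy 0.0380 dz 0.0035 spin -10.14
dx -0.0152 dy 0.0358 dz 0.0035 spin -10.14
dx -0.0213 dy 0.0326 dz 0.0035 spin -10.14
dx -0.0267 dy 0.0283 dz 0.0035 spin -10.14
```

Request:
{"api": "arm_command", "payload": {"increments": [{"gripper":100,"dx":0.018,"dy":0.0345,"dz":0.0035,"spin":-10.1},{"gripper":100,"dx":0.0117,"dy":0.037,"dz":0.0035,"spin":-10.1},{"gripper":100,"dx":0.005,"dy":0.0386,"dz":0.0035,"spin":-10.1},{"gripper":100,"dx":-0.002,"dy":0.039,"dz":0.0035,"spin":-10.1},{"gripper":100,"dx":-0.0087,"dy":0.038,"dz":0.0035,"spin":-10.1},{"gripper":100,"dx":-0.0152,"dy":0.036,"dz":0.0035,"spin":-10.1},{"gripper":100,"dx":-0.0213,"dy":0.0326,"dz":0.0035,"spin":-10.1},{"gripper":100,"dx":-0.0267,"dy":0.0283,"dz":0.0035,"spin":-10.1}]}}

```text
time: 3.1
ee_pos: [0.5822, 0.233, 0.2692]
eef_rot: [-0.247, 0.969, 0.001, -0.001]
ft_force: [0.5, -0.9, 0.0]
width: 0.0871
```

Run:
```python
from h import *
print(read_state()["joint_positions"],yaw(),read_state()["ee_pos"])
im=cams.camera("scene");crop(im,(120,60,320,210),4,"pics/s2.png")
```

```text
[ 0.20283604  0.46396512 -0.92534643  1.34383768  0.36444419  1.51037782
  1.3792286 ] -151.36185483982834 [0.58220036 0.23295479 0.26917486]
```

View pics/s2.png

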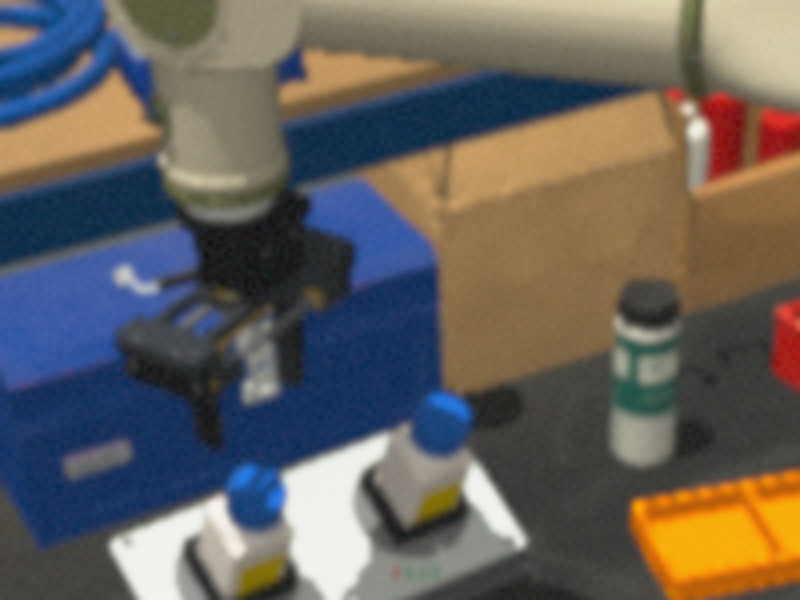

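The picture shows the gripper above cap 1 (cap at crop (255,495)) with the wrist clear of the shelf lip. I descend onto cap 1.

Run:
```python
from h import *
plan((.587,.2364,.174),yaw(),4)
```

```text
dx -0.0010 dy -0.0008 dz 0.0234 spin -0.00
dx -0.0010 dy -0.0008 dz 0.0234 spin -0.00
dx -0.0010 dy -0.0008 dz 0.0234 spin -0.00
dx -0.0010 dy -0.0008 dz 0.0234 spin -0.00
```

Request:
{"api": "arm_command", "payload": {"increments": [{"gripper":100,"dx":-0.001,"dy":-0.001,"dz":0.024,"spin":0},{"gripper":100,"dx":-0.001,"dy":-0.001,"dz":0.024,"spin":0},{"gripper":100,"dx":-0.001,"dy":-0.001,"dz":0.024,"spin":0},{"gripper":100,"dx":-0.001,"dy":0,"dz":0.022,"spin":0},{"gripper":100,"dx":0,"dy":0,"dz":0,"spin":0},{"gripper":45,"dx":0,"dy":0,"dz":0,"spin":0},{"gripper":40,"dx":0,"dy":0,"dz":0,"spin":0},{"gripper":40,"dx":0,"dy":0,"dz":0,"spin":0}], "grip_force": 20}}

```text
time: 4.15
ee_pos: [0.5856, 0.2322, 0.1773]
eef_rot: [-0.246, 0.969, -0.0, 0.001]
ft_force: [0.8, -0.6, -0.4]
width: 0.065
```

```bash
cat > st.py <<'E'
from h import *
s=read_state()
for k in("time","ee_pos","ft_force","torque","width","joint_positions"): print(k,np.round(s[k],4))
print("yaw",yaw())
E
python3 st.py
```

```text
time 4.15
ee_pos [0.5856 0.2322 0.1773]
ft_force [ 0.8197 -0.6097 -0.3702]
torque [ 0.132  -0.1118  0.0117]
width 0.065
joint_positions [ 0.2022  0.5204 -0.8987  1.4722  0.4111  1.3453  1.3441]
yaw -151.55253675464988
```

Request:
{"api": "arm_command", "payload": {"increments": [{"gripper":60,"dx":-0.003,"dy":0.003,"dz":0.002,"spin":0},{"gripper":0,"dx":0,"dy":0,"dz":0,"spin":0},{"gripper":0,"dx":0,"dy":0,"dz":0,"spin":0},{"gripper":0,"dx":0,"dy":0,"dz":0,"spin":0},{"gripper":0,"dx":0,"dy":0,"dz":0,"spin":0},{"gripper":0,"dx":0,"dy":0,"dz":0,"spin":0},{"gripper":0,"dx":0,"dy":0,"dz":0,"spin":0},{"gripper":0,"dx":0,"dy":0,"dz":0,"spin":0}], "grip_force": 20}}

```text
time: 5.15
ee_pos: [0.5866, 0.236, 0.1745]
eef_rot: [-0.246, 0.969, -0.0, -0.0]
ft_force: [2.0, -0.3, -2.2]
width: 0.0488
```

```bash
python3 st.py
```

```text
time 5.15
ee_pos [0.5866 0.236  0.1745]
ft_force [ 1.9601 -0.3228 -2.1984]
torque [ 0.0152 -0.3673  0.0281]
width 0.0488
joint_positions [ 0.1925  0.5283 -0.8961  1.468   0.4159  1.3444  1.3372]
yaw -151.5571730538033
```

Request:
{"api": "arm_command", "payload": {"increments": [{"gripper":0,"dx":0,"dy":0,"dz":0,"spin":2},{"gripper":0,"dx":0,"dy":0,"dz":0,"spin":2},{"gripper":0,"dx":0,"dy":0,"dz":0,"spin":2},{"gripper":0,"dx":0,"dy":0,"dz":0,"spin":2},{"gripper":0,"dx":0,"dy":0,"dz":0,"spin":2},{"gripper":0,"dx":0,"dy":0,"dz":0,"spin":2},{"gripper":0,"dx":0,"dy":0,"dz":0,"spin":2},{"gripper":0,"dx":0,"dy":0,"dz":0,"spin":2}]}}

```text
time: 6.15
ee_pos: [0.5867, 0.2359, 0.1742]
eef_rot: [-0.107, 0.994, -0.0, -0.0]
ft_force: [0.5, -0.4, -1.5]
width: 0.0459
```

```bash
python3 st.py;python3 - <<'E'
from h import *
im=cams.camera("scene");crop(im,(140,145,270,240),6,"pics/s3.png")
E
```

```text
time 6.15
ee_pos [0.5867 0.2359 0.1742]
ft_force [ 0.4998 -0.4386 -1.5156]
torque [-0.2207 -0.396  -0.0087]
width 0.0459
joint_positions [ 0.1607  0.5101 -0.8441  1.4698  0.3849  1.334   1.0751]
yaw -167.70383497088744
```

View pics/s3.png

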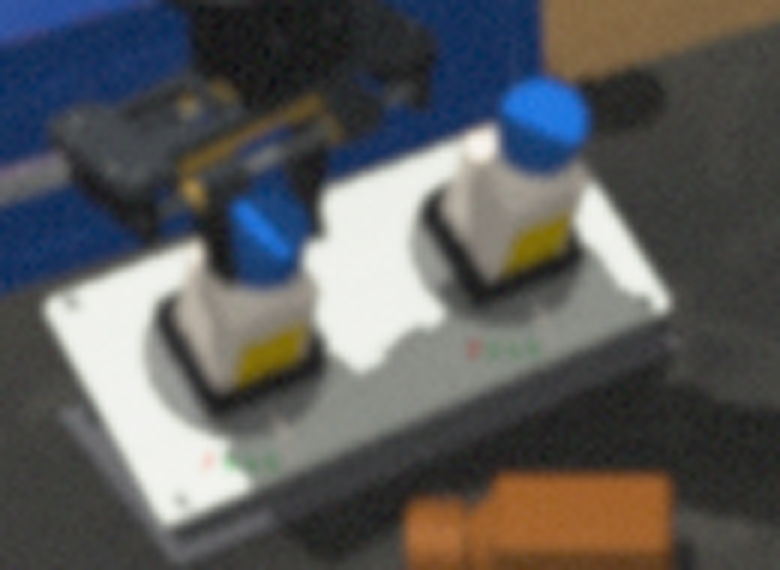

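The pointer of seat 1 (crop (283,425)) is still at 0, so the cap is turning freely. I continue.

Request:
{"api": "arm_command", "payload": {"increments": [{"gripper":0,"dx":0,"dy":0,"dz":0,"spin":2},{"gripper":0,"dx":0,"dy":0,"dz":0,"spin":2},{"gripper":0,"dx":0,"dy":0,"dz":0,"spin":2},{"gripper":0,"dx":0,"dy":0,"dz":0,"spin":2},{"gripper":0,"dx":0,"dy":0,"dz":0,"spin":2},{"gripper":0,"dx":0,"dy":0,"dz":0,"spin":2},{"gripper":0,"dx":0,"dy":0,"dz":0,"spin":2},{"gripper":0,"dx":0,"dy":0,"dz":0,"spin":2}]}}

```text
time: 7.2
ee_pos: [0.5865, 0.2371, 0.175]
eef_rot: [0.032, 0.999, 0.001, 0.0]
ft_force: [0.8, 4.9, 1.9]
width: 0.0456
```

```bash
python3 st.py;python3 - <<'E'
from h import *
im=cams.camera("scene");crop(im,(140,145,270,240),6,"pics/s4.png")
E
```

```text
time 7.2
ee_pos [0.5865 0.2371 0.175 ]
ft_force [0.8396 4.8858 1.8628]
torque [ 1.8657 -0.3881  0.3901]
width 0.0456
joint_positions [ 0.128   0.493  -0.7948  1.4709  0.3549  1.3251  0.8143]
yaw 176.36076039076727
```

View pics/s4.png

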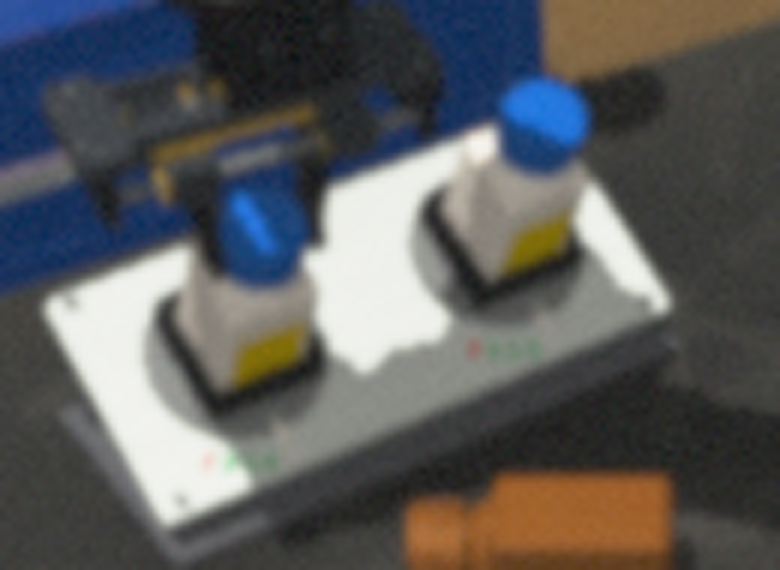

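Torque has risen (Mz about 0.39 N m), so cap 1 is at its stop. I turn on in small steps so the seat slips.

Request:
{"api": "arm_command", "payload": {"increments": [{"gripper":0,"dx":0,"dy":0,"dz":0,"spin":1.5},{"gripper":0,"dx":0,"dy":0,"dz":0,"spin":1.5},{"gripper":0,"dx":0,"dy":0,"dz":0,"spin":1.5},{"gripper":0,"dx":0,"dy":0,"dz":0,"spin":1.5},{"gripper":0,"dx":0,"dy":0,"dz":0,"spin":1.5},{"gripper":0,"dx":0,"dy":0,"dz":0,"spin":1.5},{"gripper":0,"dx":0,"dy":0,"dz":0,"spin":1.5},{"gripper":0,"dx":0,"dy":0,"dz":0,"spin":1.5}]}}

```text
time: 8.25
ee_pos: [0.5864, 0.2382, 0.176]
eef_rot: [0.135, 0.991, 0.002, 0.001]
ft_force: [-2.7, 6.8, 8.4]
width: 0.0467
```

```bash
python3 st.py;python3 - <<'E'
from h import *
im=cams.camera("scene");crop(im,(140,145,270,240),6,"pics/s5.png")
E
```

```text
time 8.25
ee_pos [0.5864 0.2382 0.176 ]
ft_force [-2.6556  6.8013  8.3507]
torque [2.2069 0.2028 0.4898]
width 0.0467
joint_positions [ 0.1032  0.4809 -0.7586  1.4713  0.3332  1.3193  0.6186]
yaw 164.43718971305253
```

View pics/s5.png

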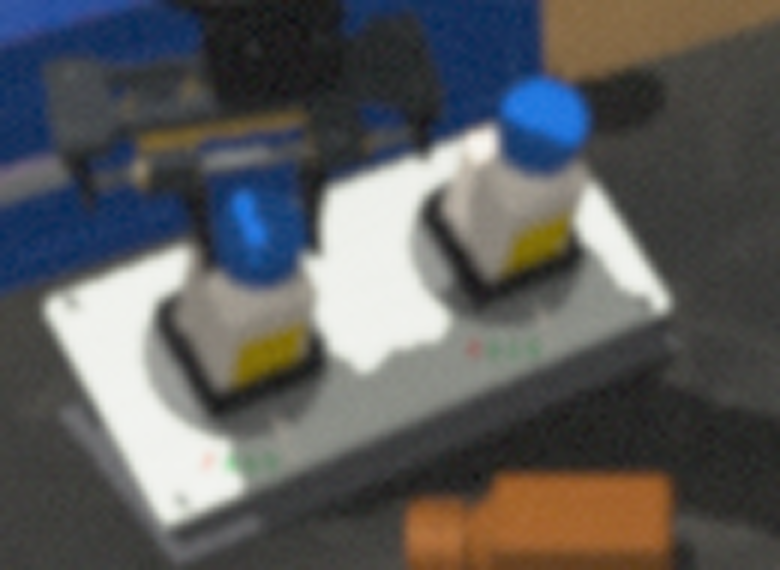

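The seat is still at 0 and the pads are slipping at 20 N. I regrip further back with more force.

Request:
{"api": "arm_command", "payload": {"increments": [{"gripper":75,"dx":0,"dy":0,"dz":0,"spin":0},{"gripper":75,"dx":0,"dy":0,"dz":0,"spin":0},{"gripper":75,"dx":0,"dy":0,"dz":0,"spin":0},{"gripper":75,"dx":0,"dy":0,"dz":0,"spin":-8},{"gripper":75,"dx":0,"dy":0,"dz":0,"spin":-9},{"gripper":75,"dx":0,"dy":0,"dz":0,"spin":-9},{"gripper":75,"dx":0,"dy":0,"dz":0,"spin":-9},{"gripper":75,"dx":0,"dy":0,"dz":0,"spin":0}]}}

```text
time: 9.3
ee_pos: [0.5866, 0.2356, 0.1741]
eef_rot: [-0.168, 0.986, -0.0, -0.0]
ft_force: [0.2, 0.3, -0.3]
width: 0.0653
```

```bash
python3 st.py
```

```text
time 9.3
ee_pos [0.5866 0.2356 0.1741]
ft_force [ 0.1885  0.2994 -0.2734]
torque [ 0.1152 -0.1192 -0.0181]
width 0.0653
joint_positions [ 0.1749  0.5179 -0.8663  1.4691  0.3979  1.3387  1.1904]
yaw -160.64564990435468
```

Request:
{"api": "arm_command", "payload": {"increments": [{"gripper":0,"dx":0,"dy":0,"dz":0,"spin":0},{"gripper":0,"dx":0,"dy":0,"dz":0,"spin":0},{"gripper":0,"dx":0,"dy":0,"dz":0,"spin":0},{"gripper":0,"dx":0,"dy":0,"dz":0,"spin":0},{"gripper":0,"dx":0,"dy":0,"dz":0,"spin":0},{"gripper":0,"dx":0,"dy":0,"dz":0,"spin":0},{"gripper":0,"dx":0,"dy":0,"dz":0,"spin":2},{"gripper":0,"dx":0,"dy":0,"dz":0,"spin":2}], "grip_force": 45}}

```text
time: 10.3
ee_pos: [0.5863, 0.2369, 0.1746]
eef_rot: [-0.133, 0.991, 0.001, 0.0]
ft_force: [0.2, 1.7, -1.9]
width: 0.0465
```

Request:
{"api": "arm_command", "payload": {"increments": [{"gripper":0,"dx":0,"dy":0,"dz":0,"spin":1.5},{"gripper":0,"dx":0,"dy":0,"dz":0,"spin":1.5},{"gripper":0,"dx":0,"dy":0,"dz":0,"spin":1.5},{"gripper":0,"dx":0,"dy":0,"dz":0,"spin":1.5},{"gripper":0,"dx":0,"dy":0,"dz":0,"spin":1.5},{"gripper":0,"dx":0,"dy":0,"dz":0,"spin":1.5},{"gripper":0,"dx":0,"dy":0,"dz":0,"spin":1.5},{"gripper":0,"dx":0,"dy":0,"dz":0,"spin":1.5}]}}

```text
time: 11.3
ee_pos: [0.5864, 0.2373, 0.1754]
eef_rot: [-0.03, 1.0, 0.001, 0.001]
ft_force: [-1.2, -0.6, 2.1]
width: 0.0451
```

```bash
python3 st.py;python3 - <<'E'
from h import *
im=cams.camera("scene");crop(im,(140,145,270,240),6,"pics/s6.png")
E
```

```text
time 11.3
ee_pos [0.5864 0.2373 0.1754]
ft_force [-1.1976 -0.6011  2.1461]
torque [-0.2334 -0.0835  0.0846]
width 0.0451
joint_positions [ 0.1416  0.4993 -0.8165  1.4698  0.3671  1.3292  0.9295]
yaw -176.57467599411706
```

View pics/s6.png

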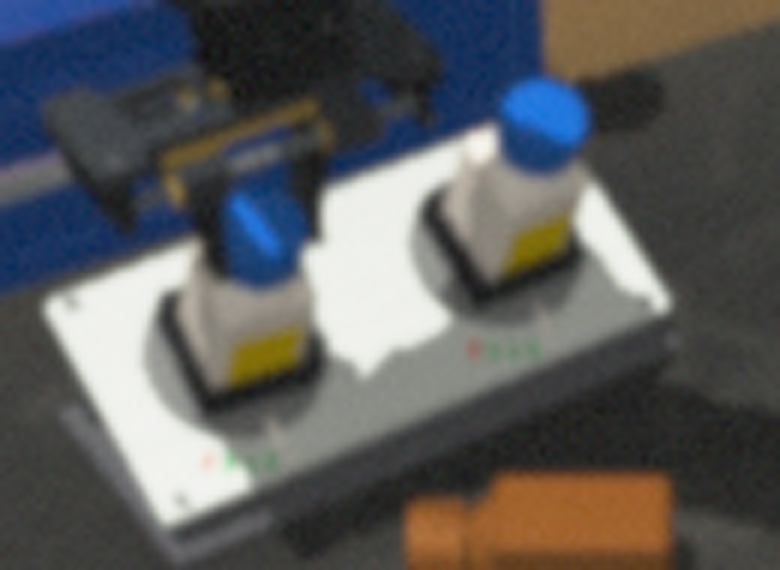

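```bash
cat >> h.py <<'E'
yw=np.radians(3.75);xs=np.array([np.cos(yw),np.sin(yw),0]);ys=np.array([-np.sin(yw),np.cos(yw),0])
a25=np.radians(25);AX=-np.sin(a25)*xs+np.cos(a25)*np.array([0,0,1.])
E1=np.cos(a25)*xs+np.sin(a25)*np.array([0,0,1.])  # upslope
CAP={1:np.array([.587,.2364,.191]),2:np.array([.598,.067,.191])}
def polar(k,uv,h=0.0):
    c=CAP[k]-.125*AX-(.017-h)*AX
    o,d=ray("scene",uv);X=o+d*(((c-o)@AX)/(d@AX))
    v=X-c;return np.degrees(np.arctan2(v@ys,-v@E1)),np.hypot(v@ys,v@E1)*1000
E
python3 - <<'E'
from h import *
for k,l in((1,[(207,460),(232,460),(252,460),(272,460),(281,425),(270,425)]),(2,[(475,349),(495,350),(515,350),(535,348),(543,318)])):
    for p in l: print(k,p,polar(k,(140+p[0]/6-.42,145+p[1]/6-.42)))
im=cams.camera("scene");crop(im,(168,205,200,229),25,"pics/s7.png")
E
```

```text
1 (207, 460) (np.float64(39.70267996918257), np.float64(67.97344224487561))
1 (232, 460) (np.float64(28.175040112647764), np.float64(65.79375386518521))
1 (252, 460) (np.float64(18.66700059058142), np.float64(66.05180866212194))
1 (272, 460) (np.float64(9.450186116978688), np.float64(68.09715886682073))
1 (281, 425) (np.float64(-3.68188989641583), np.float64(50.333800155700594))
1 (270, 425) (np.float64(2.7660693667878644), np.float64(47.75424286598161))
2 (475, 349) (np.float64(38.990899831526896), np.float64(68.68110493128162))
2 (495, 350) (np.float64(29.244718046046376), np.float64(67.29681282864239))
2 (515, 350) (np.float64(19.252735292966666), np.float64(67.27272055254927))
2 (535, 348) (np.float64(9.126807904914614), np.float64(68.05207466433401))
2 (543, 318) (np.float64(-3.725690190058064), np.float64(52.18483918228382))
```

View pics/s7.png

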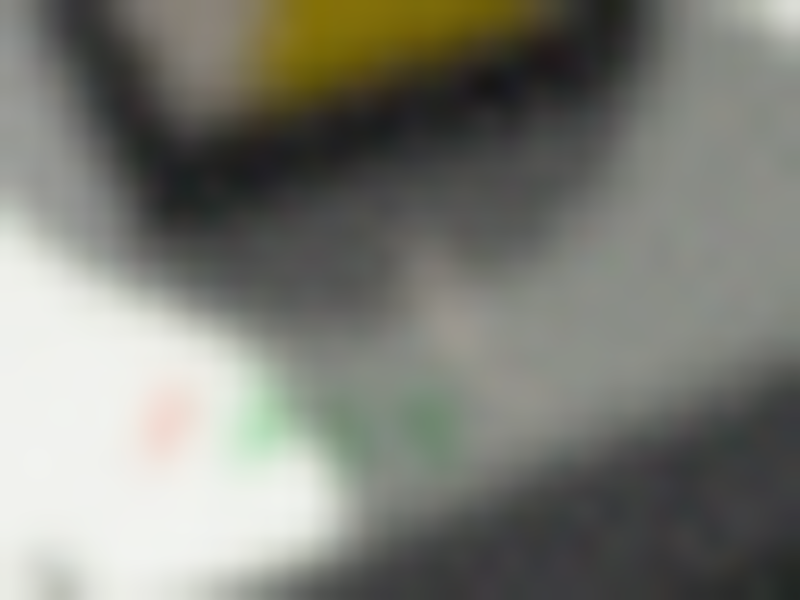

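The marks measure 39.7, 28.2, 18.7 and 9.5 degrees, so the geometry is good. The pointer (crop7 about (445,305)) has moved from -3.7 to +2.8 degrees, so the seat has slipped about 6.5. I turn 13 more.

Request:
{"api": "arm_command", "payload": {"increments": [{"gripper":0,"dx":0,"dy":0,"dz":0,"spin":2},{"gripper":0,"dx":0,"dy":0,"dz":0,"spin":2},{"gripper":0,"dx":0,"dy":0,"dz":0,"spin":2},{"gripper":0,"dx":0,"dy":0,"dz":0,"spin":2},{"gripper":0,"dx":0,"dy":0,"dz":0,"spin":2},{"gripper":0,"dx":0,"dy":0,"dz":0,"spin":2},{"gripper":0,"dx":0,"dy":0,"dz":0,"spin":1},{"gripper":0,"dx":0,"dy":0,"dz":0,"spin":0}]}}

```text
time: 12.4
ee_pos: [0.5867, 0.239, 0.1758]
eef_rot: [0.082, 0.997, 0.002, 0.001]
ft_force: [-1.3, 7.8, 6.1]
width: 0.0448
```

```bash
python3 st.py;python3 - <<'E'
from h import *
im=cams.camera("scene");crop(im,(164,195,204,225),20,"pics/s8.png")
E
```

```text
time 12.4
ee_pos [0.5867 0.239  0.1758]
ft_force [-1.3024  7.8306  6.0543]
torque [ 3.2081 -0.0728  0.9016]
width 0.0448
joint_positions [ 0.1147  0.4868 -0.7768  1.4706  0.3429  1.3204  0.7186]
yaw 170.55733207299517
```

View pics/s8.png

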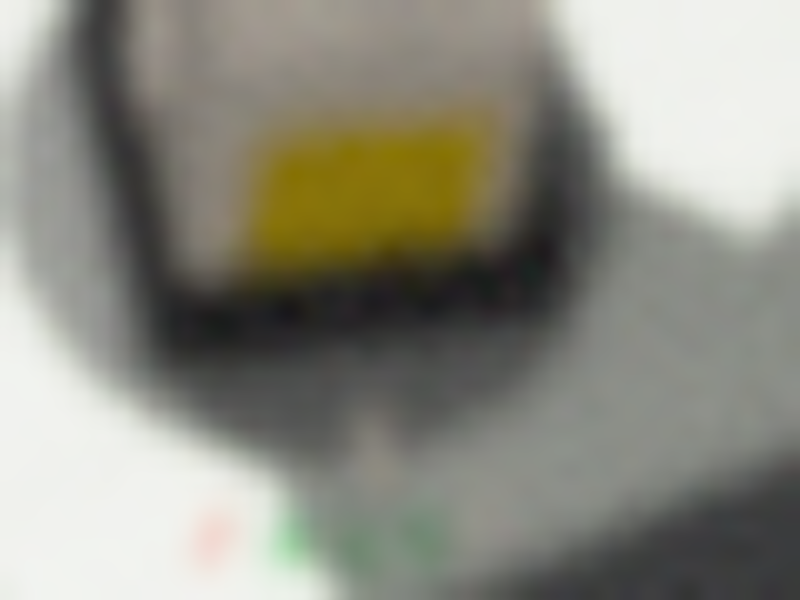

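Run:
```python
from h import *
for p in((372,415),(375,445),(378,470)): print(polar(1,(164+p[0]/20-.5,195+p[1]/20-.5)))
```

```text
(np.float64(12.25247537561443), np.float64(44.76632039333025))
(np.float64(13.338184678495528), np.float64(50.221397366182465))
(np.float64(13.990808348899964), np.float64(54.78057975191145))
```

Seat 1 now reads about 13 to 17 degrees, in the green. I release, realign with the lean and regrip to lift.

Request:
{"api": "arm_command", "payload": {"increments": [{"gripper":75,"dx":0,"dy":0,"dz":0,"spin":0},{"gripper":75,"dx":0,"dy":0,"dz":0,"spin":0},{"gripper":75,"dx":0,"dy":0,"dz":0,"spin":0},{"gripper":75,"dx":0,"dy":0,"dz":0,"spin":-7},{"gripper":75,"dx":0,"dy":0,"dz":0,"spin":-6},{"gripper":0,"dx":0,"dy":0,"dz":0,"spin":0},{"gripper":0,"dx":0,"dy":0,"dz":0,"spin":0},{"gripper":0,"dx":0,"dy":0,"dz":0,"spin":0}], "grip_force": 30}}

```text
time: 13.45
ee_pos: [0.5866, 0.2358, 0.1745]
eef_rot: [-0.029, 1.0, -0.0, 0.0]
ft_force: [-1.2, -1.8, 0.9]
width: 0.0455
```

```bash
python3 st.py;python3 - <<'E'
from h import *
im=cams.camera("scene");crop(im,(140,145,270,240),6,"pics/s9.png")
E
```

```text
time 13.45
ee_pos [0.5866 0.2358 0.1745]
ft_force [-1.1787 -1.7661  0.9257]
torque [-0.1204 -0.0836 -0.055 ]
width 0.0455
joint_positions [ 0.1418  0.4998 -0.8147  1.4706  0.3679  1.3294  0.9297]
yaw -176.6426821713617
```

View pics/s9.png

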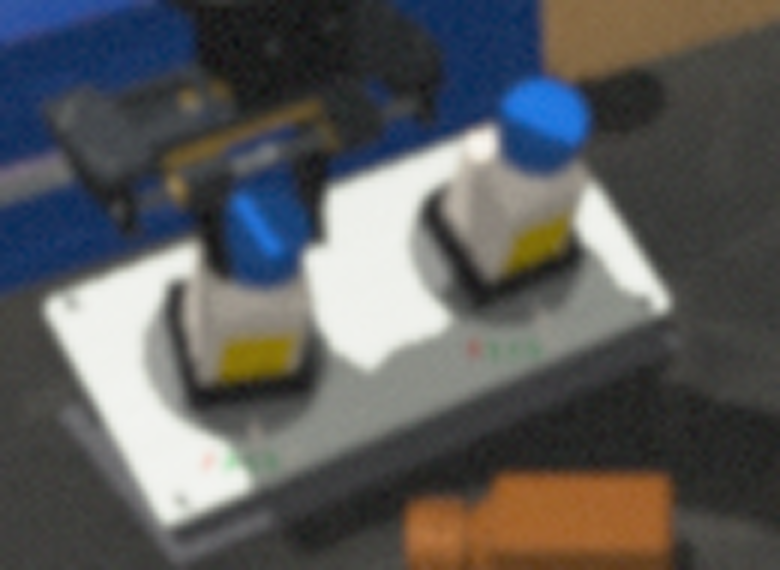

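Bottle 1's pointer (252,428) sits between the 10 and 20 marks and the cap is gripped. I lift it along the axis.

Request:
{"api": "arm_command", "payload": {"increments": [{"gripper":0,"dx":0.0021,"dy":0,"dz":-0.0045,"spin":0},{"gripper":0,"dx":0.0042,"dy":0,"dz":-0.009,"spin":0},{"gripper":0,"dx":0.0042,"dy":0,"dz":-0.009,"spin":0},{"gripper":0,"dx":0.0042,"dy":0,"dz":-0.009,"spin":0},{"gripper":0,"dx":0.0042,"dy":0,"dz":-0.009,"spin":0},{"gripper":0,"dx":0.0063,"dy":0,"dz":-0.0135,"spin":0},{"gripper":0,"dx":0.0063,"dy":0,"dz":-0.0135,"spin":0},{"gripper":0,"dx":0.0063,"dy":0,"dz":-0.0135,"spin":0}]}}

```text
time: 14.5
ee_pos: [0.5484, 0.2339, 0.2567]
eef_rot: [-0.03, 1.0, 0.0, 0.0]
ft_force: [0.6, 0.3, -3.9]
width: 0.0453
```

```bash
python3 st.py;python3 - <<'E'
from h import *
im=cams.camera("scene");crop(im,(130,120,290,240),5,"pics/s10.png")
E
```

```text
time 14.5
ee_pos [0.5484 0.2339 0.2567]
ft_force [ 0.5774  0.2863 -3.905 ]
torque [ 0.055  -0.0226 -0.0018]
width 0.0453
joint_positions [ 0.188   0.3698 -0.8623  1.4546  0.2805  1.4447  0.9554]
yaw -176.5454727625844
```

View pics/s10.png

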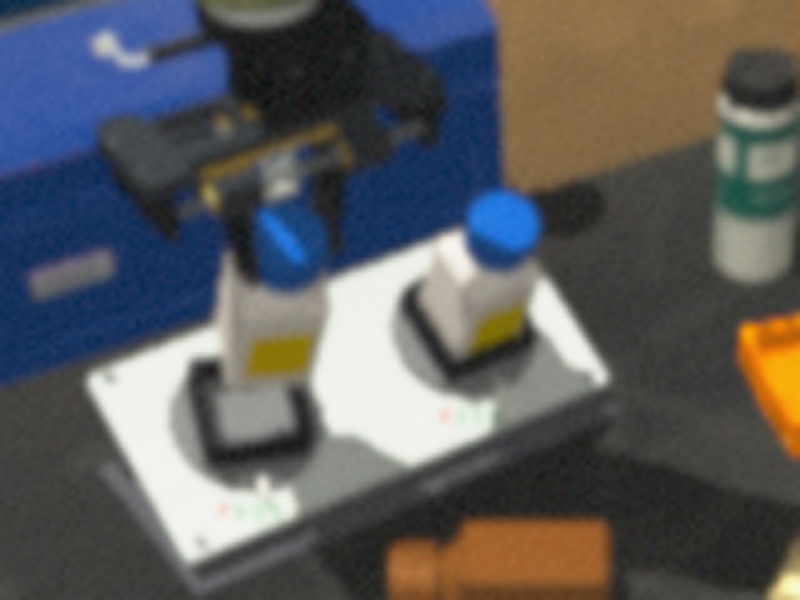

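Bottle 1 is out of its socket (crop bottom at about (270,385)), hanging with a weight of about 3.9 N. I carry it round bottle 2 to the tray.

Run:
```python
from h import *
y=183.45
plan((.44,.18,.26),y,3,y=y);print();plan((.46,-.09,.26),y-8,6,(.44,.18,.26),y);print();plan((.505,-.268,.26),y-17,4,(.46,-.09,.26),y-8)
```

```text
dx 0.0371 dy -0.0160 dz -0.0005 spin -0.00
dx 0.0371 dy -0.0160 dz -0.0005 spin -0.00
dx 0.0371 dy -0.0160 dz -0.0005 spin -0.00

dx -0.0006 dy -0.0451 dz -0.0000 spin 1.33
dx -0.0017 dy -0.0451 dz -0.0000 spin 1.33
dx -0.0027 dy -0.0450 dz -0.0000 spin 1.33
dx -0.0038 dy -0.0450 dz -0.0000 spin 1.33
dx -0.0048 dy -0.0449 dz -0.0000 spin 1.33
dx -0.0059 dy -0.0447 dz -0.0000 spin 1.33

dx -0.0147 dy -0.0435 dz -0.0000 spin 2.25
dx -0.0164 dy -0.0429 dz -0.0000 spin 2.25
dx -0.0181 dy -0.0422 dz -0.0000 spin 2.25
dx -0.0198 dy -0.0414 dz -0.0000 spin 2.25
```

```bash
python3 st.py
```

```text
time 14.55
ee_pos [0.5482 0.2345 0.2586]
ft_force [-0.8147  1.7094 -1.6385]
torque [ 0.3383  0.0196 -0.0318]
width 0.0456
joint_positions [ 0.1882  0.3676 -0.8634  1.453   0.2796  1.4461  0.9556]
yaw -176.51717181427915
```

Request:
{"api": "arm_command", "payload": {"increments": [{"gripper":0,"dx":0.028,"dy":-0.012,"dz":0,"spin":0},{"gripper":0,"dx":0.028,"dy":-0.012,"dz":0,"spin":0},{"gripper":0,"dx":0.028,"dy":-0.012,"dz":0,"spin":0},{"gripper":0,"dx":0.027,"dy":-0.014,"dz":0,"spin":0},{"gripper":0,"dx":0,"dy":-0.035,"dz":0,"spin":1},{"gripper":0,"dx":-0.001,"dy":-0.045,"dz":0,"spin":1},{"gripper":0,"dx":-0.001,"dy":-0.045,"dz":0,"spin":1},{"gripper":0,"dx":-0.002,"dy":-0.045,"dz":0,"spin":1}]}}

```text
time: 15.55
ee_pos: [0.4504, 0.0062, 0.256]
eef_rot: [0.005, 1.0, -0.0, 0.0]
ft_force: [1.2, -0.3, -3.7]
width: 0.0457
```

```bash
python3 st.py
python3 - <<'E'
from h import *
plan((.505,-.268,.26),166.5,6)
im=cams.camera("scene");crop(im,(130,90,350,255),3.6,"pics/s11.png")
E
```

```text
time 15.55
ee_pos [0.4504 0.0062 0.256 ]
ft_force [ 1.1544 -0.303  -3.6651]
torque [ 0.1549 -0.1153 -0.0721]
width 0.0457
joint_positions [ 0.6243 -0.0487 -0.7048  1.8118 -0.0313  1.3661  1.4875]
yaw 179.43930211474876
dx -0.0096 dy -0.0456 dz -0.0007 spin 2.16
dx -0.0113 dy -0.0452 dz -0.0007 spin 2.16
dx -0.0130 dy -0.0448 dz -0.0007 spin 2.16
dx -0.0146 dy -0.0442 dz -0.0007 spin 2.16
dx -0.0163 dy -0.0437 dz -0.0007 spin 2.16
dx -0.0179 dy -0.0430 dz -0.0007 spin 2.16
```

View pics/s11.png

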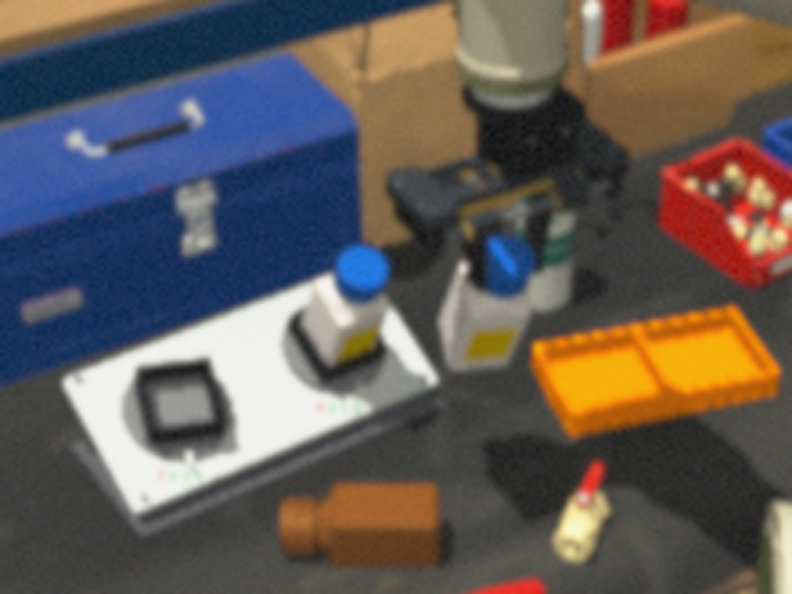

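The bottle is still tilted in the grip. I move over the far compartment and then ease the grip so it swings upright.

Request:
{"api": "arm_command", "payload": {"increments": [{"gripper":0,"dx":-0.0095,"dy":-0.0456,"dz":0,"spin":2.1},{"gripper":0,"dx":-0.0113,"dy":-0.0452,"dz":0,"spin":2.1},{"gripper":0,"dx":-0.013,"dy":-0.0448,"dz":0,"spin":2.2},{"gripper":0,"dx":-0.0146,"dy":-0.0442,"dz":0,"spin":2.2},{"gripper":0,"dx":-0.0163,"dy":-0.0437,"dz":0,"spin":2.2},{"gripper":0,"dx":-0.0179,"dy":-0.043,"dz":0,"spin":2.2},{"gripper":0,"dx":0,"dy":0,"dz":0,"spin":0},{"gripper":0,"dx":0,"dy":0,"dz":0.01,"spin":0}], "grip_force": 14}}

```text
time: 16.6
ee_pos: [0.5061, -0.2659, 0.2458]
eef_rot: [0.118, 0.993, 0.0, 0.001]
ft_force: [0.6, 0.8, -3.4]
width: 0.0455
```

```bash
python3 st.py
python3 - <<'E'
from h import *
im=cams.camera("scene");crop(im,(230,90,390,210),5,"pics/s12.png")
E
```

```text
time 16.6
ee_pos [ 0.5061 -0.2659  0.2458]
ft_force [ 0.5771  0.7506 -3.3804]
torque [ 0.0828 -0.1533  0.0402]
width 0.0455
joint_positions [ 0.8104  0.2384 -0.4794  1.5524  0.1106  1.3767  1.6565]
yaw 166.4990411126364
```

View pics/s12.png

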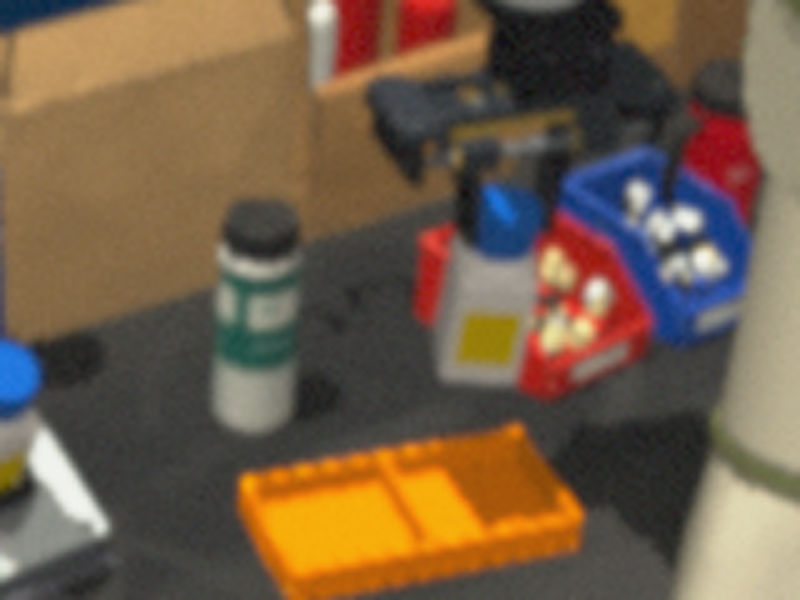

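Still tilted. I lower it to just above the walls and ease the grip further.

Request:
{"api": "arm_command", "payload": {"increments": [{"gripper":0,"dx":0,"dy":0,"dz":0.022,"spin":0},{"gripper":0,"dx":0,"dy":0,"dz":0.022,"spin":0},{"gripper":0,"dx":0,"dy":0,"dz":0.022,"spin":0},{"gripper":0,"dx":0,"dy":0,"dz":0.022,"spin":0},{"gripper":0,"dx":0,"dy":0,"dz":0,"spin":0},{"gripper":0,"dx":0,"dy":0,"dz":0,"spin":0},{"gripper":0,"dx":0,"dy":0,"dz":0,"spin":0},{"gripper":0,"dx":0,"dy":0,"dz":0,"spin":0}], "grip_force": 8}}

```text
time: 17.65
ee_pos: [0.5057, -0.2668, 0.1583]
eef_rot: [0.118, 0.993, -0.0, 0.001]
ft_force: [-0.1, -0.2, -3.3]
width: 0.0463
```

```bash
python3 st.py
python3 - <<'E'
from h import *
im=cams.camera("scene");crop(im,(230,90,390,210),5,"pics/s13.png")
E
```

```text
time 17.65
ee_pos [ 0.5057 -0.2668  0.1583]
ft_force [-0.1381 -0.2199 -3.3139]
torque [ 0.0939 -0.0712 -0.0029]
width 0.0463
joint_positions [ 0.8044  0.2975 -0.4733  1.6704  0.1438  1.2071  1.6321]
yaw 166.44905414869515
```

View pics/s13.png

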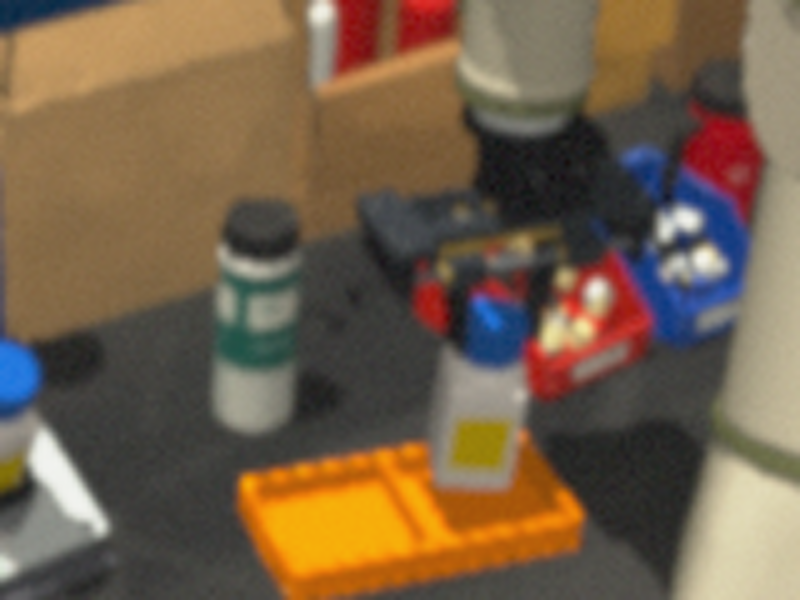

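Run:
```python
from h import *
X=np.array([.506,-.267,.177])
for t in(0,5,10,15,25):
    a=np.radians(t);tx=np.array([np.cos(np.radians(166.45)),np.sin(np.radians(166.45)),0])
    f=X-.125*(np.cos(a)*np.array([0,0,1])+np.sin(a)*tx)
    print(t,(proj("scene",[X,f])-[229.5,89.5])*5)
```

```text
0 [[496.53831282 316.21366813]
 [479.06964926 460.01960162]]
5 [[496.53831282 316.21366813]
 [473.08918463 450.58437056]]
10 [[496.53831282 316.21366813]
 [467.32864754 440.26150037]]
15 [[496.53831282 316.21366813]
 [461.82222046 429.12788802]]
25 [[496.53831282 316.21366813]
 [451.69763975 404.74747568]]
```

It has swung about upright (foot near (477,468), against (479,460) predicted for 0 degrees), with the cap some 10 mm lower in the pads. I firm the grip and lower it.

Request:
{"api": "arm_command", "payload": {"increments": [{"gripper":0,"dx":0,"dy":0,"dz":0,"spin":0},{"gripper":0,"dx":0,"dy":0,"dz":0.005,"spin":0},{"gripper":0,"dx":0,"dy":0,"dz":0.005,"spin":0},{"gripper":0,"dx":0,"dy":0,"dz":0.005,"spin":0},{"gripper":0,"dx":0,"dy":0,"dz":0.005,"spin":0},{"gripper":0,"dx":0,"dy":0,"dz":0.003,"spin":0},{"gripper":0,"dx":0,"dy":0,"dz":0.003,"spin":0},{"gripper":0,"dx":0,"dy":0,"dz":0,"spin":0}], "grip_force": 11}}

```text
time: 18.7
ee_pos: [0.5053, -0.2666, 0.1314]
eef_rot: [0.118, 0.993, 0.0, -0.0]
ft_force: [-0.4, -0.6, -3.9]
width: 0.0458
```

```bash
python3 st.py
python3 - <<'E'
from h import *
im=cams.camera("scene");crop(im,(260,130,360,205),8,"pics/s14.png")
im=cams.camera("top");crop(im,(260,130,380,220),6,"pics/t14.png")
E
```

```text
time 18.7
ee_pos [ 0.5053 -0.2666  0.1314]
ft_force [-0.3633 -0.566  -3.9123]
torque [ 0.1033 -0.0702 -0.0208]
width 0.0458
joint_positions [ 0.8003  0.3224 -0.4698  1.6998  0.1573  1.1572  1.6221]
yaw 166.45095848568408
```

View pics/s14.png

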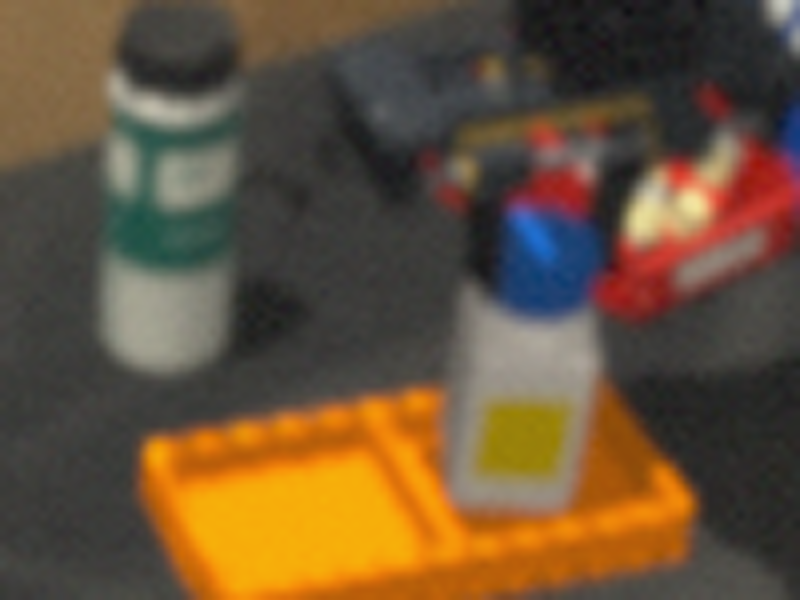

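View pics/t14.png

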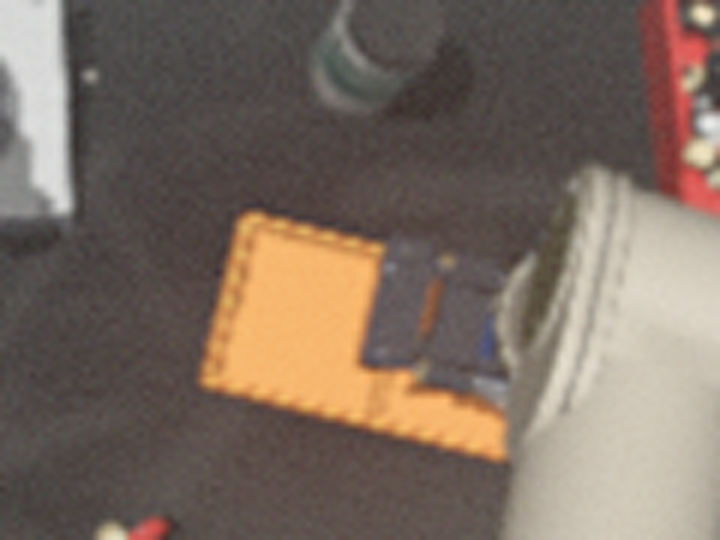

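The bottle is upright over the far compartment but still hanging (3.9 N). I lower it to contact.

Request:
{"api": "arm_command", "payload": {"increments": [{"gripper":0,"dx":0,"dy":0,"dz":0.003,"spin":0},{"gripper":0,"dx":0,"dy":0,"dz":0.003,"spin":0},{"gripper":0,"dx":0,"dy":0,"dz":0.002,"spin":0},{"gripper":0,"dx":0,"dy":0,"dz":0.002,"spin":0},{"gripper":0,"dx":0,"dy":0,"dz":0,"spin":0},{"gripper":0,"dx":0,"dy":0,"dz":0,"spin":0},{"gripper":0,"dx":0,"dy":0,"dz":0,"spin":0},{"gripper":0,"dx":0,"dy":0,"dz":0,"spin":0}]}}

```text
time: 19.8
ee_pos: [0.5085, -0.2671, 0.1246]
eef_rot: [0.118, 0.993, -0.001, 0.003]
ft_force: [3.1, 0.7, 12.1]
width: 0.0454
```

```bash
python3 st.py
```

```text
time 19.8
ee_pos [ 0.5085 -0.2671  0.1246]
ft_force [ 3.0805  0.7127 12.0601]
torque [ 0.3009 -0.7632  0.0087]
width 0.0454
joint_positions [ 0.7981  0.33   -0.4694  1.7058  0.1623  1.1372  1.618 ]
yaw 166.4835847085401
```

Contact with the floor (12 N up). I back off 2 mm and release, then rise, and look.

Request:
{"api": "arm_command", "payload": {"increments": [{"gripper":0,"dx":0,"dy":0,"dz":-0.002,"spin":0},{"gripper":70,"dx":0,"dy":0,"dz":0,"spin":0},{"gripper":80,"dx":0,"dy":0,"dz":0,"spin":0},{"gripper":80,"dx":0,"dy":0,"dz":0,"spin":0},{"gripper":80,"dx":0,"dy":0,"dz":-0.01,"spin":0},{"gripper":80,"dx":0,"dy":0,"dz":-0.03,"spin":0},{"gripper":80,"dx":0,"dy":0,"dz":-0.04,"spin":0},{"gripper":100,"dx":0,"dy":0,"dz":-0.04,"spin":0}]}}

```text
time: 20.8
ee_pos: [0.5053, -0.2666, 0.2455]
eef_rot: [0.118, 0.993, -0.0, 0.0]
ft_force: [0.4, -0.1, -0.4]
width: 0.0743
```

```bash
python3 st.py
python3 - <<'E'
from h import *
im=cams.camera("scene");crop(im,(260,130,360,205),8,"pics/s15.png")
y=yaw()
plan((.47,-.05,.27),y+18,5);print();plan((.59,.065,.27),204,4,(.47,-.05,.27),y+18)
E
```

```text
time 20.8
ee_pos [ 0.5053 -0.2666  0.2455]
ft_force [ 0.3671 -0.1313 -0.4168]
torque [ 0.1045 -0.2398 -0.0347]
width 0.0743
joint_positions [ 0.8113  0.2383 -0.4791  1.5531  0.1112  1.3769  1.6568]
yaw 166.45486531242412
dx 0.0174 dy 0.0405 dz -0.0037 spin -3.60
dx 0.0148 dy 0.0415 dz -0.0037 spin -3.60
dx 0.0122 dy 0.0424 dz -0.0037 spin -3.60
dx 0.0095 dy 0.0430 dz -0.0037 spin -3.60
dx 0.0068 dy 0.0436 dz -0.0037 spin -3.60

dx -0.0321 dy 0.0263 dz -0.0000 spin -4.89
dx -0.0343 dy 0.0235 dz -0.0000 spin -4.89
dx -0.0361 dy 0.0205 dz -0.0000 spin -4.89
dx -0.0378 dy 0.0173 dz -0.0000 spin -4.89
```

View pics/s15.png

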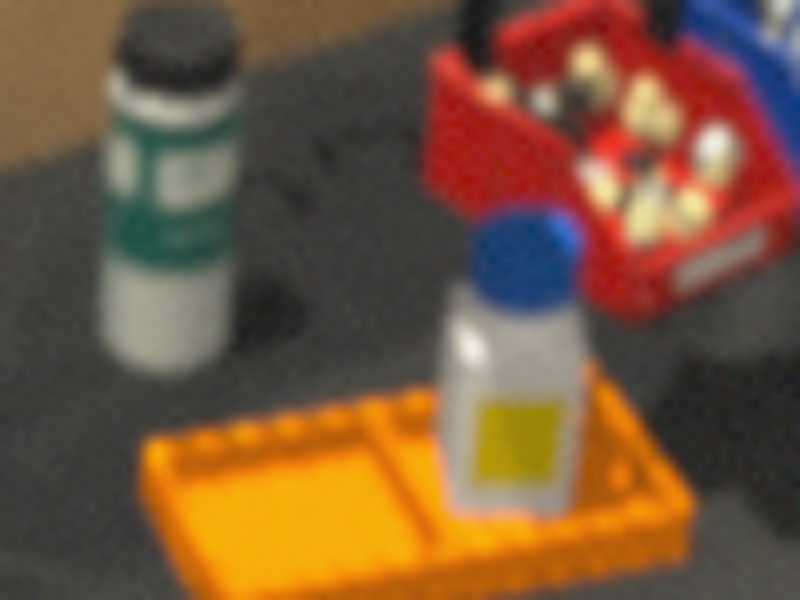

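Bottle 1 stands upright in the right compartment. On to cap 2.

Request:
{"api": "arm_command", "payload": {"increments": [{"gripper":100,"dx":0.0174,"dy":0.0405,"dz":-0.006,"spin":-3.6},{"gripper":100,"dx":0.0148,"dy":0.0415,"dz":-0.006,"spin":-3.6},{"gripper":100,"dx":0.0122,"dy":0.0424,"dz":-0.006,"spin":-3.6},{"gripper":100,"dx":0.0095,"dy":0.043,"dz":-0.004,"spin":-3.6},{"gripper":100,"dx":0.0068,"dy":0.0436,"dz":-0.004,"spin":-3.6},{"gripper":100,"dx":-0.032,"dy":0.0263,"dz":0,"spin":-6},{"gripper":100,"dx":-0.0345,"dy":0.023,"dz":0,"spin":-6},{"gripper":100,"dx":-0.0365,"dy":0.0197,"dz":0,"spin":-6}]}}

```text
time: 21.85
ee_pos: [0.5583, 0.0382, 0.2703]
eef_rot: [-0.196, 0.981, -0.0, 0.001]
ft_force: [-0.3, -0.2, 0.5]
width: 0.087
```

```bash
python3 st.py
python3 - <<'E'
from h import *
print(proj("scene",[[.505,-.267,.145],[.505,-.267,.13]]))
plan((.5985,.0665,.174),yaw()+6,5)
E
```

```text
time 21.85
ee_pos [0.5583 0.0382 0.2703]
ft_force [-0.2748 -0.2292  0.5113]
torque [ 0.1096 -0.1428 -0.0238]
width 0.087
joint_positions [ 0.4993  0.2448 -0.7667  1.5327  0.1714  1.4319  1.6893]
yaw -157.3887294952078
[[328.05826572 160.50622061]
 [327.63097793 164.01566709]]
dx -0.0096 dy 0.0021 dz 0.0193 spin -1.20
dx -0.0096 dy 0.0019 dz 0.0193 spin -1.20
dx -0.0097 dy 0.0017 dz 0.0193 spin -1.20
dx -0.0097 dy 0.0015 dz 0.0193 spin -1.20
dx -0.0097 dy 0.0013 dz 0.0193 spin -1.20
```

Request:
{"api": "arm_command", "payload": {"increments": [{"gripper":100,"dx":-0.024,"dy":0.005,"dz":0,"spin":-3},{"gripper":100,"dx":-0.024,"dy":0.004,"dz":0,"spin":-3},{"gripper":100,"dx":0,"dy":0,"dz":0.025,"spin":0},{"gripper":100,"dx":0,"dy":0,"dz":0.025,"spin":0},{"gripper":100,"dx":0,"dy":0,"dz":0.025,"spin":0},{"gripper":100,"dx":0,"dy":0,"dz":0.02,"spin":0},{"gripper":100,"dx":0,"dy":0,"dz":0,"spin":0},{"gripper":100,"dx":0,"dy":0,"dz":0,"spin":0}]}}

```text
time: 22.85
ee_pos: [0.598, 0.0653, 0.1756]
eef_rot: [-0.246, 0.969, -0.0, 0.001]
ft_force: [0.1, 0.8, -0.1]
width: 0.0868
```

```bash
python3 st.py
python3 - <<'E'
from h import *
plan((.5985,.0665,.174),yaw(),1)
E
```

```text
time 22.85
ee_pos [0.598  0.0653 0.1756]
ft_force [ 0.0632  0.8445 -0.0914]
torque [ 0.1273 -0.0846 -0.0042]
width 0.0868
joint_positions [ 0.412   0.4097 -0.7617  1.5586  0.2905  1.2889  1.6781]
yaw -151.54823876819592
dx -0.0010 dy 0.0008 dz 0.0016 spin -0.00
```

Request:
{"api": "arm_command", "payload": {"increments": [{"gripper":0,"dx":-0.001,"dy":0.001,"dz":0.002,"spin":0},{"gripper":0,"dx":0,"dy":0,"dz":0,"spin":0},{"gripper":0,"dx":0,"dy":0,"dz":0,"spin":0},{"gripper":0,"dx":0,"dy":0,"dz":0,"spin":0},{"gripper":0,"dx":0,"dy":0,"dz":0,"spin":0},{"gripper":0,"dx":0,"dy":0,"dz":0,"spin":0},{"gripper":0,"dx":0,"dy":0,"dz":0,"spin":0},{"gripper":0,"dx":0,"dy":0,"dz":0,"spin":2}], "grip_force": 40}}

```text
time: 23.85
ee_pos: [0.5978, 0.0666, 0.1724]
eef_rot: [-0.228, 0.974, 0.0, -0.0]
ft_force: [-1.4, 0.6, 0.1]
width: 0.0477
```

Request:
{"api": "arm_command", "payload": {"increments": [{"gripper":0,"dx":0,"dy":0,"dz":0,"spin":2},{"gripper":0,"dx":0,"dy":0,"dz":0,"spin":2},{"gripper":0,"dx":0,"dy":0,"dz":0,"spin":2},{"gripper":0,"dx":0,"dy":0,"dz":0,"spin":2},{"gripper":0,"dx":0,"dy":0,"dz":0,"spin":2},{"gripper":0,"dx":0,"dy":0,"dz":0,"spin":2},{"gripper":0,"dx":0,"dy":0,"dz":0,"spin":2},{"gripper":0,"dx":0,"dy":0,"dz":0,"spin":0}]}}

```text
time: 24.85
ee_pos: [0.598, 0.0666, 0.1726]
eef_rot: [-0.108, 0.994, 0.0, 0.0]
ft_force: [2.2, 1.7, -3.4]
width: 0.0466
```

```bash
python3 st.py;python3 - <<'E'
from h import *
im=cams.camera("scene");crop(im,(190,145,270,205),10,"pics/s16.png")
E
```

```text
time 24.85
ee_pos [0.598  0.0666 0.1726]
ft_force [ 2.2215  1.6982 -3.4377]
torque [ 0.5979 -0.5488  0.0633]
width 0.0466
joint_positions [ 0.3749  0.4007 -0.7135  1.5627  0.2698  1.2791  1.4101]
yaw -167.58325811834024
```

View pics/s16.png

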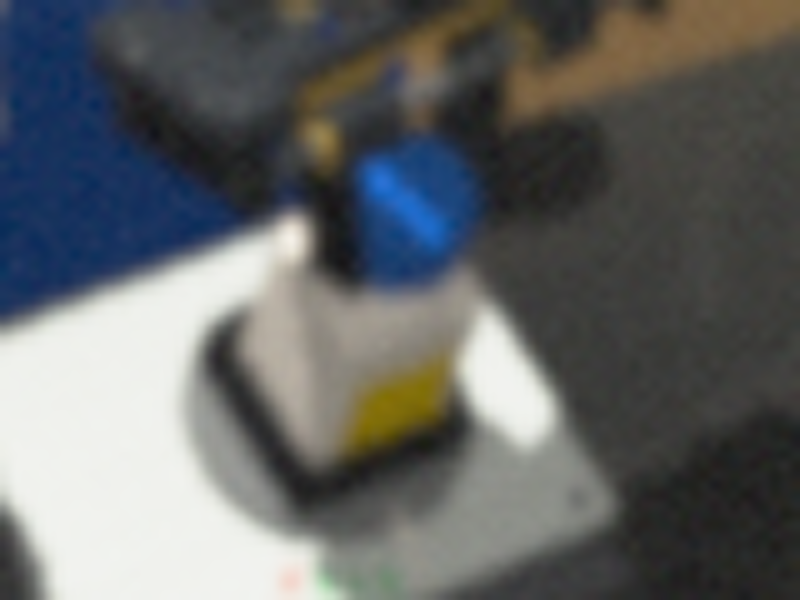

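Seat 2's pointer (crop (402,530)) is unmoved, with little torque: the cap is loose. I continue.

Request:
{"api": "arm_command", "payload": {"increments": [{"gripper":0,"dx":0,"dy":0,"dz":0,"spin":2},{"gripper":0,"dx":0,"dy":0,"dz":0,"spin":2},{"gripper":0,"dx":0,"dy":0,"dz":0,"spin":2},{"gripper":0,"dx":0,"dy":0,"dz":0,"spin":2},{"gripper":0,"dx":0,"dy":0,"dz":0,"spin":2},{"gripper":0,"dx":0,"dy":0,"dz":0,"spin":2},{"gripper":0,"dx":0,"dy":0,"dz":0,"spin":2},{"gripper":0,"dx":0,"dy":0,"dz":0,"spin":2}]}}

```text
time: 25.9
ee_pos: [0.598, 0.0682, 0.1726]
eef_rot: [0.031, 1.0, 0.001, 0.0]
ft_force: [3.9, 7.4, -5.0]
width: 0.0458
```

```bash
python3 st.py;python3 - <<'E'
from h import *
im=cams.camera("scene");crop(im,(190,145,270,205),10,"pics/s17.png")
E
```

```text
time 25.9
ee_pos [0.598  0.0682 0.1726]
ft_force [ 3.877   7.3622 -5.0053]
torque [ 2.6114 -1.1966  0.4352]
width 0.0458
joint_positions [ 0.3406  0.3897 -0.6686  1.5645  0.2468  1.2729  1.1441]
yaw 176.4088140893598
```

View pics/s17.png

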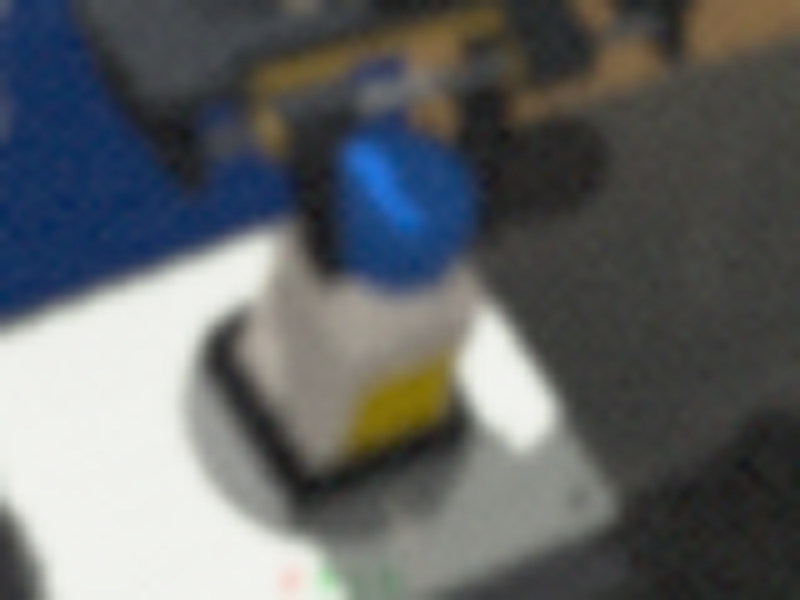

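The seat is still at 0, and the readings match cap 1's universal-joint drag at the same yaw. I regrip and take another stroke.

Request:
{"api": "arm_command", "payload": {"increments": [{"gripper":75,"dx":0,"dy":0,"dz":0,"spin":0},{"gripper":75,"dx":0,"dy":0,"dz":0,"spin":0},{"gripper":75,"dx":0,"dy":0,"dz":0,"spin":-8},{"gripper":75,"dx":0,"dy":0,"dz":0,"spin":-8},{"gripper":75,"dx":0,"dy":0,"dz":-0.001,"spin":-8},{"gripper":75,"dx":0,"dy":0,"dz":-0.001,"spin":-8},{"gripper":0,"dx":0,"dy":0,"dz":0,"spin":0},{"gripper":0,"dx":0,"dy":0,"dz":0,"spin":0}]}}

```text
time: 26.95
ee_pos: [0.598, 0.0659, 0.1745]
eef_rot: [-0.244, 0.97, -0.0, -0.0]
ft_force: [0.1, -2.3, 0.6]
width: 0.0525
```

Request:
{"api": "arm_command", "payload": {"increments": [{"gripper":0,"dx":0,"dy":0,"dz":0,"spin":0},{"gripper":0,"dx":0,"dy":0,"dz":0,"spin":0},{"gripper":0,"dx":0,"dy":0,"dz":0,"spin":2},{"gripper":0,"dx":0,"dy":0,"dz":0,"spin":2},{"gripper":0,"dx":0,"dy":0,"dz":0,"spin":2},{"gripper":0,"dx":0,"dy":0,"dz":0,"spin":3},{"gripper":0,"dx":0,"dy":0,"dz":0,"spin":3},{"gripper":0,"dx":0,"dy":0,"dz":0,"spin":3}]}}

```text
time: 27.95
ee_pos: [0.5976, 0.068, 0.1754]
eef_rot: [-0.116, 0.993, 0.001, 0.0]
ft_force: [-4.2, 2.0, 10.7]
width: 0.047
```

```bash
python3 st.py;python3 - <<'E'
from h import *
im=cams.camera("scene");crop(im,(190,145,270,205),10,"pics/s18.png")
E
```

```text
time 27.95
ee_pos [0.5976 0.068  0.1754]
ft_force [-4.201   1.9917 10.7336]
torque [0.9899 0.7846 0.2272]
width 0.047
joint_positions [ 0.3761  0.3987 -0.7172  1.5596  0.2678  1.2842  1.4256]
yaw -166.6472101574779
```

View pics/s18.png

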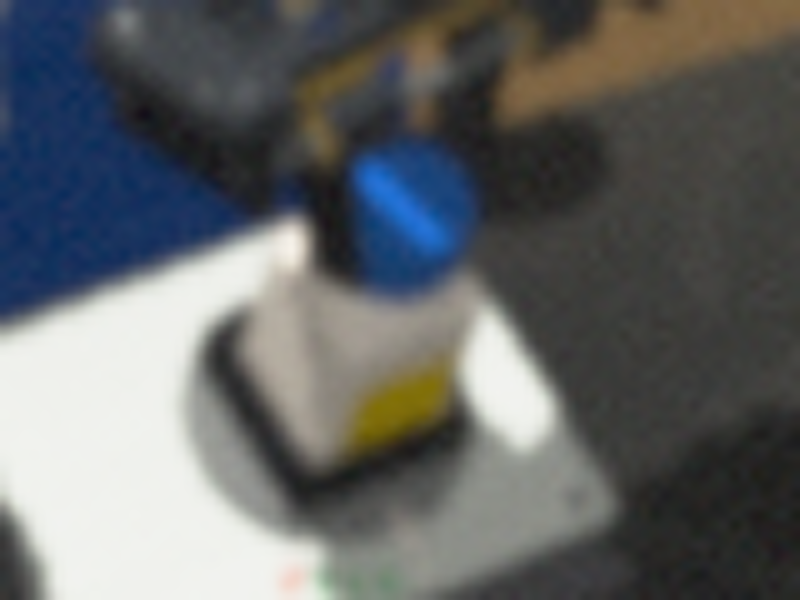

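Request:
{"api": "arm_command", "payload": {"increments": [{"gripper":0,"dx":0,"dy":0,"dz":0,"spin":2},{"gripper":0,"dx":0,"dy":0,"dz":0,"spin":2},{"gripper":0,"dx":0,"dy":0,"dz":0,"spin":2},{"gripper":0,"dx":0,"dy":0,"dz":0,"spin":2},{"gripper":0,"dx":0,"dy":0,"dz":0,"spin":2},{"gripper":0,"dx":0,"dy":0,"dz":0,"spin":2},{"gripper":0,"dx":0,"dy":0,"dz":0,"spin":2},{"gripper":0,"dx":0,"dy":0,"dz":0,"spin":2}]}}

```text
time: 29.0
ee_pos: [0.598, 0.0684, 0.1749]
eef_rot: [0.023, 1.0, 0.001, 0.0]
ft_force: [2.2, 5.9, 1.4]
width: 0.0454
```

```bash
python3 st.py;python3 - <<'E'
from h import *
im=cams.camera("scene");crop(im,(190,145,270,205),10,"pics/s19.png")
E
```

```text
time 29.0
ee_pos [0.598  0.0684 0.1749]
ft_force [2.1517 5.922  1.4284]
torque [ 2.2248 -0.8077  0.4215]
width 0.0454
joint_positions [ 0.3424  0.3884 -0.6715  1.5616  0.2465  1.2772  1.1616]
yaw 177.41996634455313
```

View pics/s19.png

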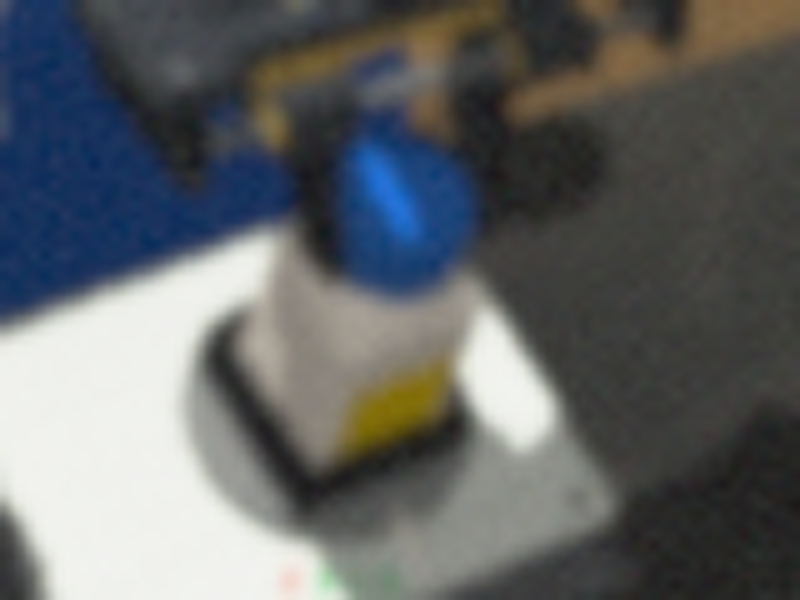

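Still at 0 after about 63 degrees. One more stroke.

Request:
{"api": "arm_command", "payload": {"increments": [{"gripper":75,"dx":0,"dy":0,"dz":0,"spin":0},{"gripper":75,"dx":0,"dy":0,"dz":0,"spin":0},{"gripper":75,"dx":0,"dy":0,"dz":0,"spin":-8},{"gripper":75,"dx":0,"dy":0,"dz":0,"spin":-8},{"gripper":75,"dx":0,"dy":0,"dz":0,"spin":-8},{"gripper":75,"dx":0,"dy":0,"dz":0,"spin":-6},{"gripper":0,"dx":0,"dy":0,"dz":0,"spin":0},{"gripper":0,"dx":0,"dy":0,"dz":0,"spin":0}], "grip_force": 45}}

```text
time: 30.05
ee_pos: [0.5978, 0.0661, 0.1744]
eef_rot: [-0.236, 0.972, -0.0, -0.0]
ft_force: [0.0, -0.1, -0.0]
width: 0.0525
```

Request:
{"api": "arm_command", "payload": {"increments": [{"gripper":0,"dx":0,"dy":0,"dz":0,"spin":0},{"gripper":0,"dx":0,"dy":0,"dz":0,"spin":0},{"gripper":0,"dx":0,"dy":0,"dz":0,"spin":2},{"gripper":0,"dx":0,"dy":0,"dz":0,"spin":2},{"gripper":0,"dx":0,"dy":0,"dz":0,"spin":2},{"gripper":0,"dx":0,"dy":0,"dz":0,"spin":3},{"gripper":0,"dx":0,"dy":0,"dz":0,"spin":3},{"gripper":0,"dx":0,"dy":0,"dz":0,"spin":3}]}}

```text
time: 31.05
ee_pos: [0.5977, 0.0675, 0.1755]
eef_rot: [-0.107, 0.994, 0.0, 0.0]
ft_force: [-4.0, 2.1, 6.6]
width: 0.0465
```

```bash
python3 st.py;python3 - <<'E'
from h import *
im=cams.camera("scene");crop(im,(190,145,270,205),10,"pics/s20.png")
E
```

```text
time 31.05
ee_pos [0.5977 0.0675 0.1755]
ft_force [-4.031   2.0782  6.5624]
torque [1.5179 0.7831 0.3429]
width 0.0465
joint_positions [ 0.3736  0.3976 -0.7131  1.5596  0.2664  1.2839  1.4093]
yaw -167.67271075256687
```

View pics/s20.png

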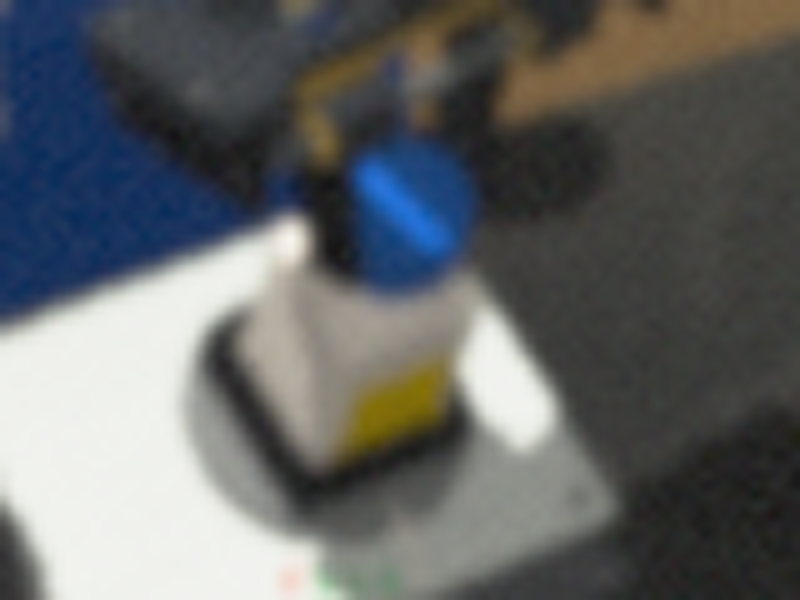

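Request:
{"api": "arm_command", "payload": {"increments": [{"gripper":0,"dx":0,"dy":0,"dz":0,"spin":2},{"gripper":0,"dx":0,"dy":0,"dz":0,"spin":2},{"gripper":0,"dx":0,"dy":0,"dz":0,"spin":2},{"gripper":0,"dx":0,"dy":0,"dz":0,"spin":2},{"gripper":0,"dx":0,"dy":0,"dz":0,"spin":2},{"gripper":0,"dx":0,"dy":0,"dz":0,"spin":2},{"gripper":0,"dx":0,"dy":0,"dz":0,"spin":2},{"gripper":0,"dx":0,"dy":0,"dz":0,"spin":2}]}}

```text
time: 32.1
ee_pos: [0.5981, 0.068, 0.1749]
eef_rot: [0.031, 1.0, 0.001, 0.0]
ft_force: [-1.4, 7.4, 4.3]
width: 0.0449
```

```bash
python3 st.py;python3 - <<'E'
from h import *
im=cams.camera("scene");crop(im,(190,145,270,205),10,"pics/s21.png")
E
```

```text
time 32.1
ee_pos [0.5981 0.068  0.1749]
ft_force [-1.3527  7.3782  4.3252]
torque [ 2.5663 -0.1286  0.5357]
width 0.0449
joint_positions [ 0.34    0.3875 -0.6676  1.5617  0.2451  1.277   1.1453]
yaw 176.39141014609783
```

View pics/s21.png

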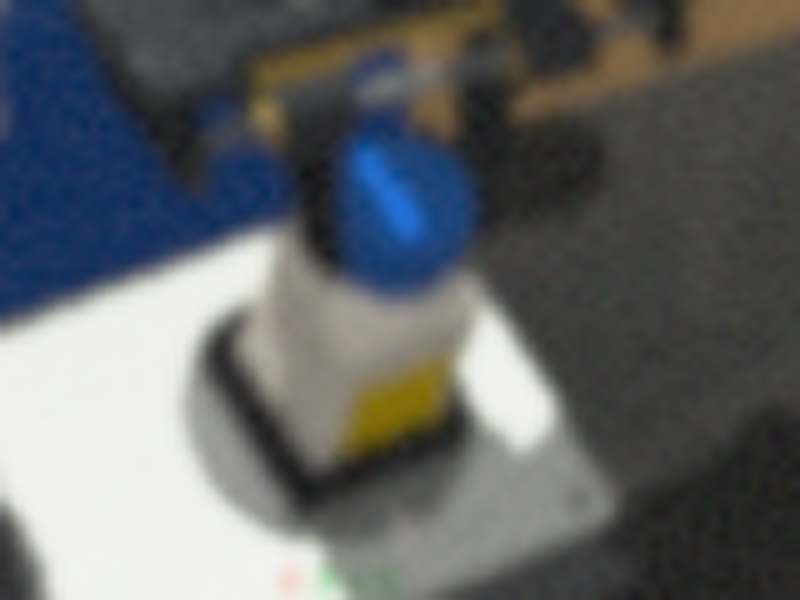

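Still no slip; some angle is lost per stroke. Another stroke with a firmer grip.

Request:
{"api": "arm_command", "payload": {"increments": [{"gripper":75,"dx":0,"dy":0,"dz":0,"spin":0},{"gripper":75,"dx":0,"dy":0,"dz":0,"spin":0},{"gripper":75,"dx":0,"dy":0,"dz":0,"spin":-8},{"gripper":75,"dx":0,"dy":0,"dz":0,"spin":-8},{"gripper":75,"dx":0,"dy":0,"dz":0,"spin":-8},{"gripper":0,"dx":0,"dy":0,"dz":0,"spin":0},{"gripper":0,"dx":0,"dy":0,"dz":0,"spin":0},{"gripper":0,"dx":0,"dy":0,"dz":0,"spin":0}], "grip_force": 55}}

```text
time: 33.15
ee_pos: [0.5981, 0.0659, 0.1745]
eef_rot: [-0.176, 0.984, -0.0, 0.0]
ft_force: [1.8, -1.1, -1.1]
width: 0.0462
```

Request:
{"api": "arm_command", "payload": {"increments": [{"gripper":0,"dx":0,"dy":0,"dz":0,"spin":0},{"gripper":0,"dx":0,"dy":0,"dz":0,"spin":2},{"gripper":0,"dx":0,"dy":0,"dz":0,"spin":2},{"gripper":0,"dx":0,"dy":0,"dz":0,"spin":2},{"gripper":0,"dx":0,"dy":0,"dz":0,"spin":2},{"gripper":0,"dx":0,"dy":0,"dz":0,"spin":2},{"gripper":0,"dx":0,"dy":0,"dz":0,"spin":2},{"gripper":0,"dx":0,"dy":0,"dz":0,"spin":2}]}}

```text
time: 34.15
ee_pos: [0.598, 0.0669, 0.1756]
eef_rot: [-0.055, 0.998, -0.0, 0.0]
ft_force: [-2.9, 2.5, 6.4]
width: 0.0454
```

```bash
python3 st.py;python3 - <<'E'
from h import *
im=cams.camera("scene");crop(im,(190,145,270,205),10,"pics/s22.png")
E
```

```text
time 34.15
ee_pos [0.598  0.0669 0.1756]
ft_force [-2.9218  2.4622  6.4217]
torque [1.2284 0.5187 0.607 ]
width 0.0454
joint_positions [ 0.3608  0.3931 -0.6948  1.5601  0.2589  1.2818  1.311 ]
yaw -173.65946851091644
```

View pics/s22.png

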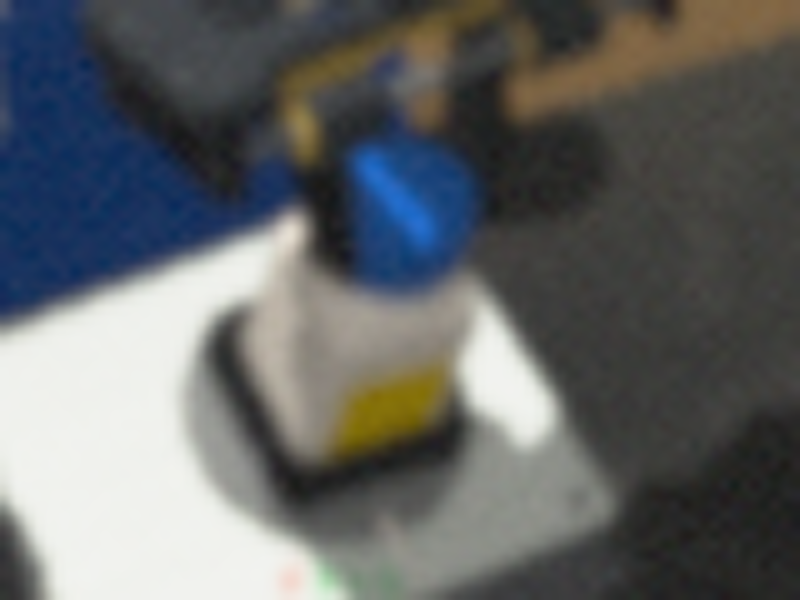

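Run:
```python
from h import *
for p in((402,530),(385,525)): print(polar(2,(190+p[0]/10-.5,145+p[1]/10-.5)))
```

```text
(np.float64(-2.5830756930734404), np.float64(51.30288595162875))
(np.float64(2.711570138464198), np.float64(47.132918834648514))
```

Request:
{"api": "arm_command", "payload": {"increments": [{"gripper":0,"dx":0,"dy":0,"dz":0,"spin":2},{"gripper":0,"dx":0,"dy":0,"dz":0,"spin":2},{"gripper":0,"dx":0,"dy":0,"dz":0,"spin":2},{"gripper":0,"dx":0,"dy":0,"dz":0,"spin":2},{"gripper":0,"dx":0,"dy":0,"dz":0,"spin":2},{"gripper":0,"dx":0,"dy":0,"dz":0,"spin":2},{"gripper":0,"dx":0,"dy":0,"dz":0,"spin":1},{"gripper":0,"dx":0,"dy":0,"dz":0,"spin":0}]}}

```text
time: 35.2
ee_pos: [0.5982, 0.0695, 0.1761]
eef_rot: [0.056, 0.998, 0.002, 0.001]
ft_force: [-3.1, 7.9, 8.1]
width: 0.045
```

```bash
python3 st.py;python3 - <<'E'
from h import *
im=cams.camera("scene");crop(im,(190,145,270,205),10,"pics/s23.png")
E
```

```text
time 35.2
ee_pos [0.5982 0.0695 0.1761]
ft_force [-3.1388  7.8832  8.1168]
torque [2.8378 0.333  0.8051]
width 0.045
joint_positions [ 0.3327  0.3843 -0.6599  1.561   0.24    1.2767  1.0967]
yaw 173.5256728531469
```

View pics/s23.png

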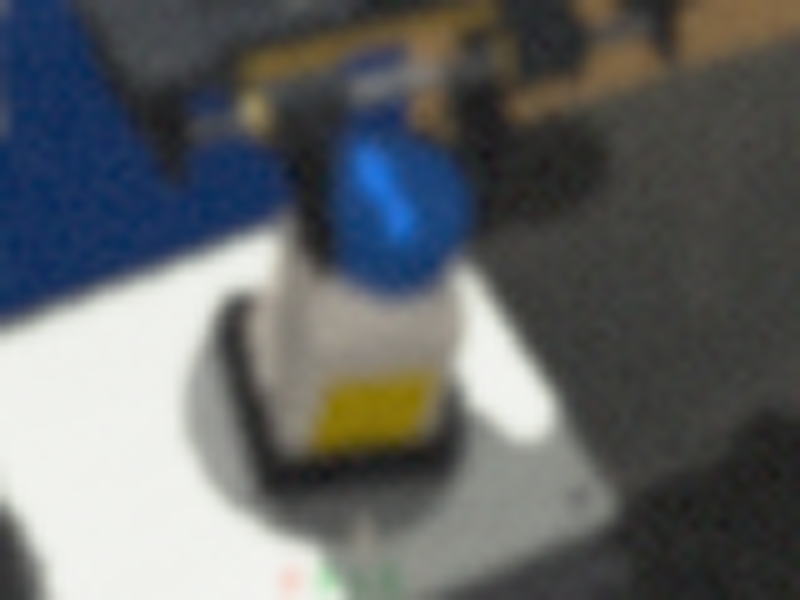

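Run:
```python
from h import *
for p in((362,520),(364,530)): print(polar(2,(190+p[0]/10-.5,145+p[1]/10-.5)))
```

```text
(np.float64(11.711569041689266), np.float64(42.9432561064204))
(np.float64(12.36837709572118), np.float64(46.85675407384087))
```

Request:
{"api": "arm_command", "payload": {"increments": [{"gripper":75,"dx":0,"dy":0,"dz":0,"spin":0},{"gripper":75,"dx":0,"dy":0,"dz":0,"spin":0},{"gripper":75,"dx":0,"dy":0,"dz":0,"spin":0},{"gripper":75,"dx":0,"dy":0,"dz":0,"spin":-5},{"gripper":75,"dx":0,"dy":0,"dz":0,"spin":-5},{"gripper":0,"dx":0,"dy":0,"dz":0,"spin":0},{"gripper":0,"dx":0,"dy":0,"dz":0,"spin":0},{"gripper":0,"dx":0,"dy":0,"dz":0,"spin":0}], "grip_force": 30}}

```text
time: 36.25
ee_pos: [0.598, 0.0661, 0.1745]
eef_rot: [-0.029, 1.0, -0.0, -0.0]
ft_force: [0.0, -0.7, 0.7]
width: 0.0454
```

```bash
python3 st.py;python3 - <<'E'
from h import *
im=cams.camera("scene");crop(im,(190,145,270,205),10,"pics/s24.png")
E
```

```text
time 36.25
ee_pos [0.598  0.0661 0.1745]
ft_force [ 0.0122 -0.7393  0.6524]
torque [-0.041  -0.0563 -0.0419]
width 0.0454
joint_positions [ 0.3547  0.392  -0.6853  1.5613  0.2557  1.2799  1.2624]
yaw -176.63434754525005
```

View pics/s24.png

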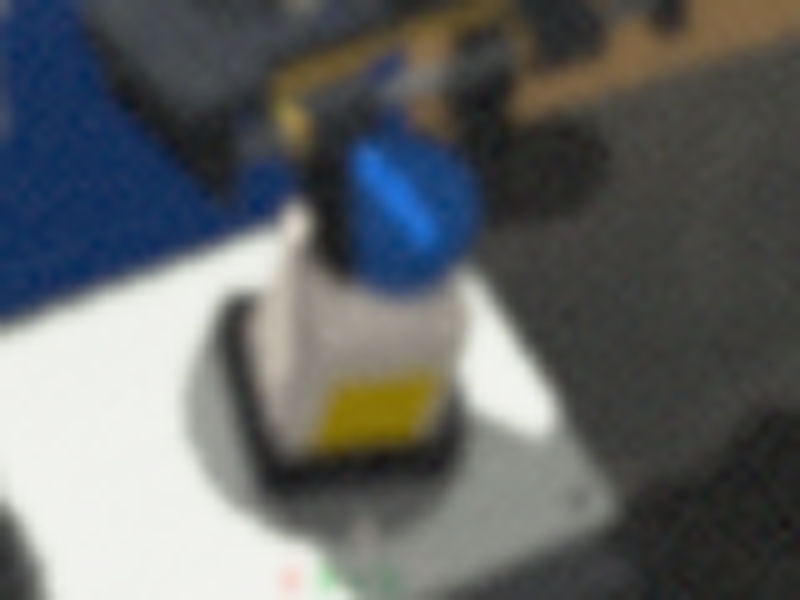

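Seat 2 has slipped about 15 degrees (12.4 - (-2.6)), with the pointer between the 10 and 20 marks. I lift bottle 2.

Request:
{"api": "arm_command", "payload": {"increments": [{"gripper":0,"dx":0.0021,"dy":0,"dz":-0.0045,"spin":0},{"gripper":0,"dx":0.0042,"dy":0,"dz":-0.009,"spin":0},{"gripper":0,"dx":0.0042,"dy":0,"dz":-0.009,"spin":0},{"gripper":0,"dx":0.0042,"dy":0,"dz":-0.009,"spin":0},{"gripper":0,"dx":0.0042,"dy":0,"dz":-0.009,"spin":0},{"gripper":0,"dx":0.0063,"dy":0,"dz":-0.0135,"spin":0},{"gripper":0,"dx":0.0063,"dy":0,"dz":-0.0135,"spin":0},{"gripper":0,"dx":0.0063,"dy":0,"dz":-0.0135,"spin":0}]}}

```text
time: 37.3
ee_pos: [0.5598, 0.0642, 0.2567]
eef_rot: [-0.03, 1.0, -0.0, 0.0]
ft_force: [-0.5, -0.1, -3.5]
width: 0.0455
```

```bash
python3 st.py;python3 - <<'E'
from h import *
im=cams.camera("scene");crop(im,(130,120,350,240),3.6,"pics/s25.png")
plan((.530,-.164,.255),166.5,7,y=183.4)
# bottle 1 placed: cap silhouette
E
```

```text
time 37.3
ee_pos [0.5598 0.0642 0.2567]
ft_force [-0.5251 -0.0597 -3.4796]
torque [ 0.1085 -0.0505  0.0307]
width 0.0455
joint_positions [ 0.4082  0.2514 -0.7145  1.5461  0.1662  1.4058  1.3131]
yaw -176.54623792259738
dx 0.0062 dy -0.0323 dz 0.0005 spin 2.41
dx 0.0048 dy -0.0326 dz 0.0005 spin 2.41
dx 0.0035 dy -0.0327 dz 0.0005 spin 2.41
dx 0.0021 dy -0.0329 dz 0.0005 spin 2.41
dx 0.0007 dy -0.0329 dz 0.0005 spin 2.41
dx -0.0007 dy -0.0329 dz 0.0005 spin 2.41
dx -0.0021 dy -0.0329 dz 0.0005 spin 2.41
```

View pics/s25.png

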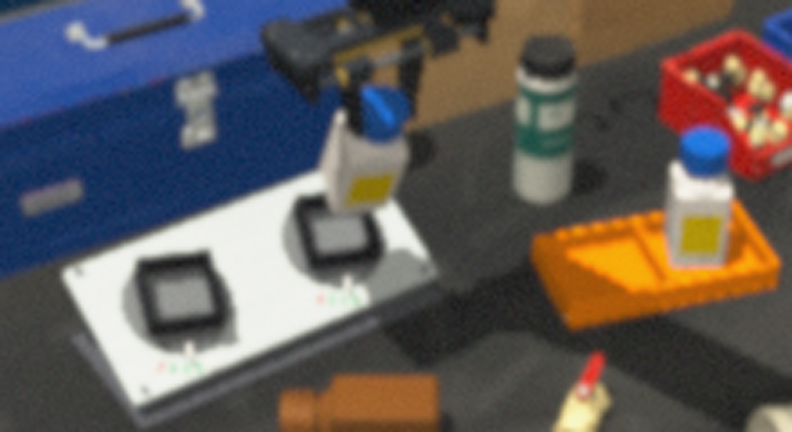

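Both pointers are in the green and bottle 2 is out. I carry it a little towards the robot, to keep its tilted foot clear of the spray can.

Run:
```python
from h import *
plan((.480,-.160,.255),166.5,7,y=183.4)
```

```text
dx 0.0133 dy -0.0313 dz 0.0005 spin 2.41
dx 0.0120 dy -0.0319 dz 0.0005 spin 2.41
dx 0.0106 dy -0.0323 dz 0.0005 spin 2.41
dx 0.0092 dy -0.0328 dz 0.0005 spin 2.41
dx 0.0079 dy -0.0331 dz 0.0005 spin 2.41
dx 0.0065 dy -0.0334 dz 0.0005 spin 2.41
dx 0.0050 dy -0.0337 dz 0.0005 spin 2.41
```

Request:
{"api": "arm_command", "payload": {"increments": [{"gripper":0,"dx":0.0133,"dy":-0.0313,"dz":0,"spin":2.4},{"gripper":0,"dx":0.012,"dy":-0.0319,"dz":0,"spin":2.4},{"gripper":0,"dx":0.0106,"dy":-0.0323,"dz":0,"spin":2.4},{"gripper":0,"dx":0.0092,"dy":-0.0328,"dz":0,"spin":2.4},{"gripper":0,"dx":0.0079,"dy":-0.0331,"dz":0,"spin":2.4},{"gripper":0,"dx":0.0065,"dy":-0.0334,"dz":0,"spin":2.4},{"gripper":0,"dx":0.005,"dy":-0.0337,"dz":0,"spin":2.4},{"gripper":0,"dx":0,"dy":0,"dz":0.01,"spin":0}], "grip_force": 14}}

```text
time: 38.35
ee_pos: [0.48, -0.1635, 0.246]
eef_rot: [0.119, 0.993, -0.001, 0.001]
ft_force: [0.2, 1.2, -3.0]
width: 0.0456
```

Request:
{"api": "arm_command", "payload": {"increments": [{"gripper":0,"dx":0,"dy":0,"dz":0.022,"spin":0},{"gripper":0,"dx":0,"dy":0,"dz":0.022,"spin":0},{"gripper":0,"dx":0,"dy":0,"dz":0.022,"spin":0},{"gripper":0,"dx":0,"dy":0,"dz":0.018,"spin":0},{"gripper":0,"dx":0,"dy":0,"dz":0,"spin":0},{"gripper":0,"dx":0,"dy":0,"dz":0,"spin":0},{"gripper":0,"dx":0,"dy":0,"dz":0,"spin":0},{"gripper":0,"dx":0,"dy":0,"dz":0,"spin":0}], "grip_force": 8}}

```text
time: 39.35
ee_pos: [0.4809, -0.1605, 0.1621]
eef_rot: [0.116, 0.993, -0.0, 0.0]
ft_force: [0.1, -0.1, -1.9]
width: 0.0461
```

```bash
python3 st.py
python3 - <<'E'
from h import *
im=cams.camera("scene");crop(im,(230,90,390,210),5,"pics/s26.png")
plan((.530,-.164,read_state()["ee_pos"][2]),166.5,3)
E
```

```text
time 39.35
ee_pos [ 0.4809 -0.1605  0.1621]
ft_force [ 0.1036 -0.1179 -1.91  ]
torque [ 0.1024 -0.0798  0.0161]
width 0.0461
joint_positions [ 0.7232  0.1562 -0.5312  1.8253  0.0856  1.1816  1.5026]
yaw 166.64520658452466
dx -0.0162 dy 0.0027 dz -0.0000 spin 0.05
dx -0.0162 dy 0.0027 dz -0.0000 spin 0.05
dx -0.0162 dy 0.0027 dz -0.0000 spin 0.05
```

View pics/s26.png

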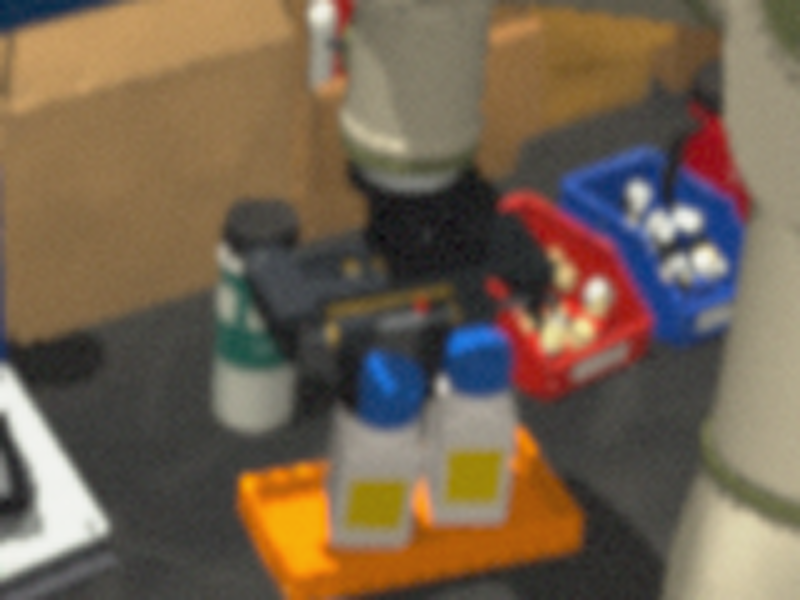

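Bottle 2 has swung upright (cap (392,388), foot (372,535)). I shift it over the near compartment and lower it.

Request:
{"api": "arm_command", "payload": {"increments": [{"gripper":0,"dx":0,"dy":0,"dz":0,"spin":0},{"gripper":0,"dx":-0.012,"dy":0.004,"dz":0,"spin":0},{"gripper":0,"dx":-0.012,"dy":0.003,"dz":0,"spin":0},{"gripper":0,"dx":-0.012,"dy":0.003,"dz":0,"spin":0},{"gripper":0,"dx":-0.012,"dy":0,"dz":0,"spin":0},{"gripper":0,"dx":0,"dy":0,"dz":0.007,"spin":0},{"gripper":0,"dx":0,"dy":0,"dz":0.007,"spin":0},{"gripper":0,"dx":0,"dy":0,"dz":0.007,"spin":0}], "grip_force": 11}}

```text
time: 40.4
ee_pos: [0.5291, -0.1618, 0.1398]
eef_rot: [0.116, 0.993, -0.0, -0.0]
ft_force: [0.3, -0.0, -3.8]
width: 0.0458
```

```bash
python3 st.py
python3 - <<'E'
from h import *
im=cams.camera("scene");crop(im,(250,120,350,205),8,"pics/s27.png")
E
```

```text
time 40.4
ee_pos [ 0.5291 -0.1618  0.1398]
ft_force [ 0.3077 -0.03   -3.8171]
torque [ 0.109  -0.0492 -0.0329]
width 0.0458
joint_positions [ 0.6688  0.284  -0.5282  1.7349  0.1545  1.1648  1.4342]
yaw 166.63631756629104
```

View pics/s27.png

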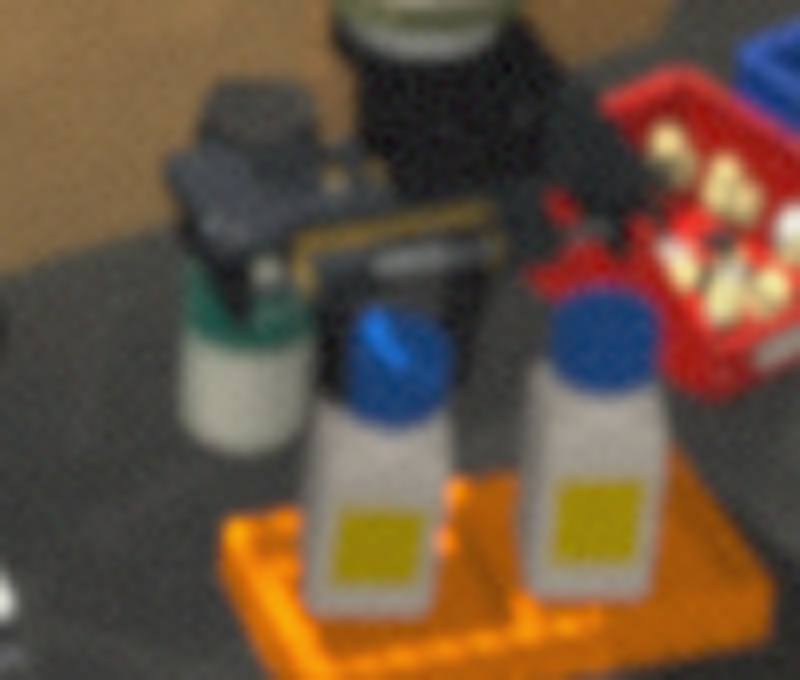

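Request:
{"api": "arm_command", "payload": {"increments": [{"gripper":0,"dx":0,"dy":0,"dz":0.004,"spin":0},{"gripper":0,"dx":0,"dy":0,"dz":0.004,"spin":0},{"gripper":0,"dx":0,"dy":0,"dz":0.003,"spin":0},{"gripper":0,"dx":0,"dy":0,"dz":0.002,"spin":0},{"gripper":0,"dx":0,"dy":0,"dz":0.002,"spin":0},{"gripper":0,"dx":0,"dy":0,"dz":0,"spin":0},{"gripper":0,"dx":0,"dy":0,"dz":0,"spin":0},{"gripper":0,"dx":0,"dy":0,"dz":0,"spin":0}]}}

```text
time: 41.45
ee_pos: [0.5305, -0.1618, 0.1264]
eef_rot: [0.116, 0.993, -0.0, 0.001]
ft_force: [1.5, 1.5, 5.0]
width: 0.0458
```

```bash
python3 st.py
```

```text
time 41.45
ee_pos [ 0.5305 -0.1618  0.1264]
ft_force [1.5156 1.5041 4.9913]
torque [ 0.1974 -0.2388 -0.0073]
width 0.0458
joint_positions [ 0.6653  0.2983 -0.5263  1.7481  0.1637  1.1367  1.4272]
yaw 166.6536617257661
```

On the floor (5 N up). I release and rise.

Request:
{"api": "arm_command", "payload": {"increments": [{"gripper":0,"dx":0,"dy":0,"dz":-0.001,"spin":0},{"gripper":70,"dx":0,"dy":0,"dz":0,"spin":0},{"gripper":75,"dx":0,"dy":0,"dz":0,"spin":0},{"gripper":75,"dx":0,"dy":0,"dz":0,"spin":0},{"gripper":75,"dx":0,"dy":0,"dz":-0.01,"spin":0},{"gripper":75,"dx":0,"dy":0,"dz":-0.03,"spin":0},{"gripper":75,"dx":0,"dy":0,"dz":-0.04,"spin":0},{"gripper":75,"dx":0,"dy":0,"dz":-0.04,"spin":0}]}}

```text
time: 42.45
ee_pos: [0.5295, -0.1617, 0.2485]
eef_rot: [0.116, 0.993, -0.0, 0.0]
ft_force: [-0.5, 0.0, 0.1]
width: 0.0648
```

Request:
{"api": "arm_command", "payload": {"increments": [{"gripper":75,"dx":0.03,"dy":0.03,"dz":0,"spin":0},{"gripper":75,"dx":0.03,"dy":0.04,"dz":0,"spin":0},{"gripper":75,"dx":0.02,"dy":0.04,"dz":0,"spin":0},{"gripper":75,"dx":0,"dy":0.04,"dz":0,"spin":0},{"gripper":75,"dx":0,"dy":0.03,"dz":0,"spin":0},{"gripper":75,"dx":0,"dy":0.02,"dz":0,"spin":0},{"gripper":75,"dx":0,"dy":0,"dz":0,"spin":0},{"gripper":75,"dx":0,"dy":0,"dz":0,"spin":0}]}}

```text
time: 43.45
ee_pos: [0.4979, 0.0503, 0.2468]
eef_rot: [0.117, 0.993, -0.0, 0.0]
ft_force: [-0.9, -0.4, -0.7]
width: 0.0651
```

```bash
python3 st.py
python3 - <<'E'
from h import *
im=cams.camera("scene");crop(im,(140,120,360,285),3.6,"pics/s28.png")
cv2.imwrite("pics/sf.png",im[:,:,::-1])
im=cams.camera("top");crop(im,(170,110,390,250),3.6,"pics/t28.png");cv2.imwrite("pics/tf.png",im[:,:,::-1])
E
```

```text
time 43.45
ee_pos [0.4979 0.0503 0.2468]
ft_force [-0.8954 -0.4114 -0.6732]
torque [ 0.1168 -0.1596 -0.0284]
width 0.0651
joint_positions [ 0.4918  0.0955 -0.7188  1.7144  0.0649  1.3556  1.0983]
yaw 166.60063166905545
```

View pics/s28.png

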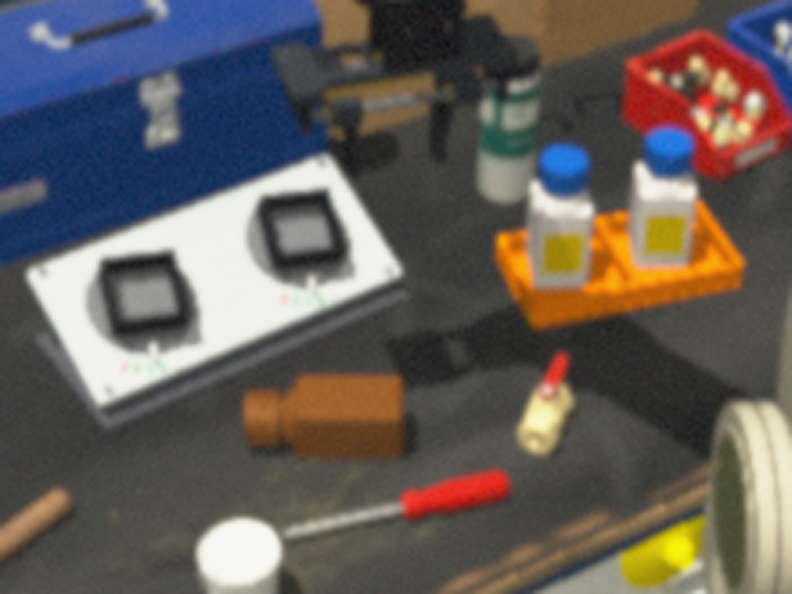

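View pics/t28.png

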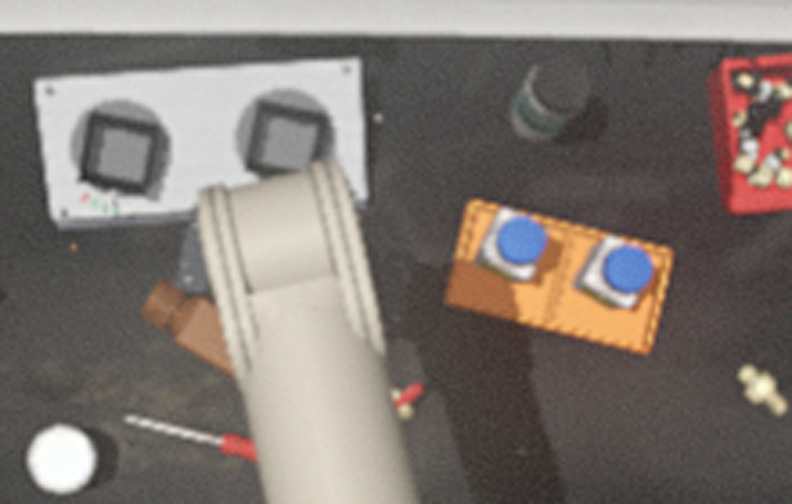

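Both bottles stand one per compartment, and the bystanders look unmoved. I check the numbers.

Run:
```python
from h import *
S=cv2.imread("pics/sf.png")[:,:,::-1].astype(int);T=cv2.imread("pics/tf.png")[:,:,::-1].astype(int)
def comps(im,box,f):
    x0,y0,x1,y1=box;m=f(im[y0:y1,x0:x1]).astype(np.uint8)
    N,l,s,ce=cv2.connectedComponentsWithStats(m);return sorted([tuple(ce[i]+[x0,y0]) for i in range(1,N) if s[i][4]>60])
a=comps(S,(283,150,336,178),lambda c:c[...,2]-c[...,0]>75);b=comps(T,(300,165,358,200),lambda c:c[...,2]-c[...,0]>30)
print(a,b)
pl=[np.array([.530,-.164]),np.array([.505,-.268])]
for u,v,p in zip(a,b,pl):
    X,e=tri(u,v);print(X,e,"dist",np.linalg.norm(X[:2]-p))
# yellow label tilt / bottom edge corners on floor: bystander centroid shifts
S0=cv2.imread("pics/scene0.png")[:,:,::-1].astype(int);T0=cv2.imread("pics/top0.png")[:,:,::-1].astype(int)
for nm,A,B,box in(("scr",S0,S,(235,245,290,275)),("valve",S0,S,(280,215,305,250)),("spray",T0,T,(300,120,345,155)),("tub",S0,S,(190,255,225,300))):
    x0,y0,x1,y1=box;d=np.abs(A-B)[y0:y1,x0:x1].max(-1);print(nm,d.mean(),(d>60).mean())
```

```text
[(np.float64(296.17105263157896), np.float64(165.9013157894737)), (np.float64(325.1085271317829), np.float64(161.41860465116278))] [(np.float64(314.18840579710144), np.float64(176.231884057971)), (np.float64(343.8814814814815), np.float64(184.3111111111111))]
[ 0.54644593 -0.16259247  0.13399782] 0.00011534204038864216 dist 0.016506051474962907
[ 0.51938789 -0.26768673  0.1319957 ] 0.0016494643523768371 dist 0.014391294986230548
scr 3.5993939393939396 0.0
valve 10.782857142857143 0.0
spray 6.573333333333333 0.0
tub 2.9104761904761904 0.0
```

Run:
```python
from h import *
S=cv2.imread("pics/sf.png")[:,:,::-1];T=cv2.imread("pics/tf.png")[:,:,::-1]
crop(S,(272,148,352,214),10,"pics/s29.png");crop(T,(290,160,365,212),10,"pics/t29.png")
# predicted vertical through cap: foot pixel
for X in([.5464,-.1626],[.5194,-.2677]):
    for n,o in(("scene",(272,148)),("top",(290,160))):
        print(n,(proj(n,[[*X,.13],[*X,.005]])-o+.5)*10)
```

```text
scene [[246.30000886 193.42467249]
 [226.26310382 472.26175903]]
top [[245.34163491 168.38359702]
 [204.316574   197.88304876]]
scene [[537.92740006 143.70373775]
 [505.28966074 421.01931367]]
top [[540.82350742 247.12562466]
 [476.71629717 270.32875592]]
```

View pics/s29.png

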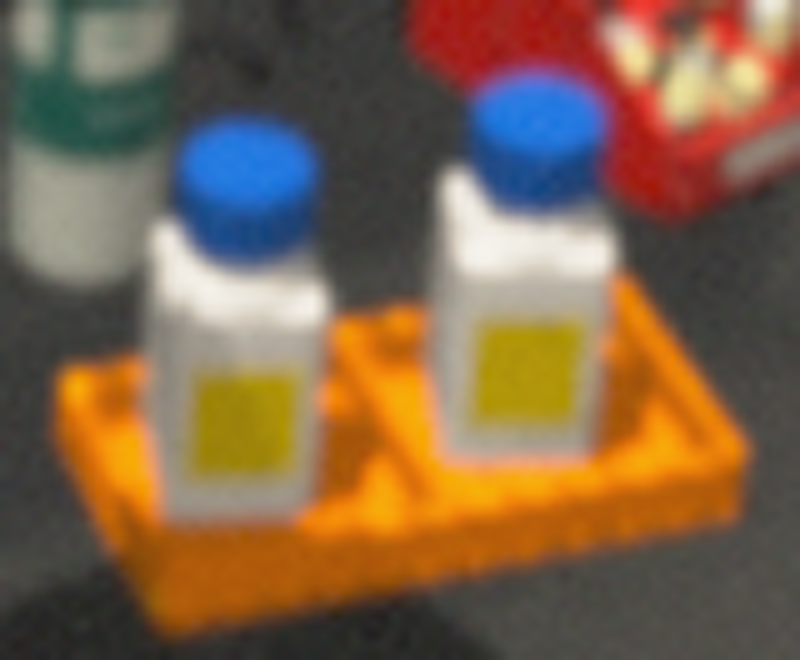

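View pics/t29.png

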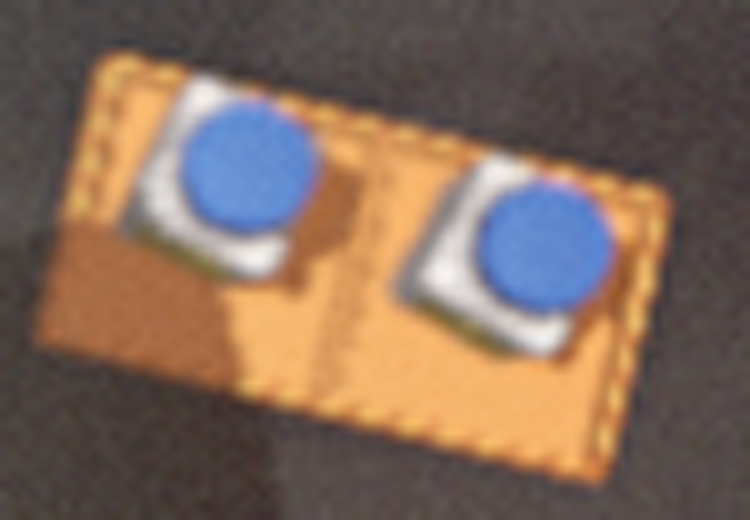

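Cap heights and positions fit. I check uprightness against predicted corner pixels of an upright bottle.

Run:
```python
from h import *
S=cv2.imread("pics/sf.png");c=cv2.resize(S[148:214,272:352],None,fx=10,fy=10,interpolation=cv2.INTER_CUBIC)
for X,y in(([.5464,-.1626],-28),([.5194,-.2677],-30)):
    a=np.radians(y);e=np.array([np.cos(a),np.sin(a)]);f=np.array([-e[1],e[0]])
    for s,t in((-1,-1),(-1,1),(1,1)):
        p=np.array(X)+.028*(s*e+t*f)
        q=(proj("scene",[[*p,.101],[*p,.005]])-[272,148]+.5)*10
        print(y,s,t,q.round())
        cv2.line(c,tuple(int(v) for v in q[0]),tuple(int(v) for v in q[1]),(0,0,255),1)
    q=(proj("scene",[[*X,.145],[*X,.115]])-[272,148]+.5)*10
    cv2.line(c,tuple(int(v) for v in q[0]),tuple(int(v) for v in q[1]),(0,255,255),1)
cv2.imwrite("pics/s30.png",c)
```

```text
-28 -1 -1 [[331. 307.]
 [313. 520.]]
-28 -1 1 [[169. 311.]
 [157. 524.]]
-28 1 1 [[154. 215.]
 [142. 425.]]
-30 -1 -1 [[620. 258.]
 [591. 469.]]
-30 -1 1 [[460. 258.]
 [437. 470.]]
-30 1 1 [[443. 164.]
 [421. 374.]]
```

View pics/s30.png

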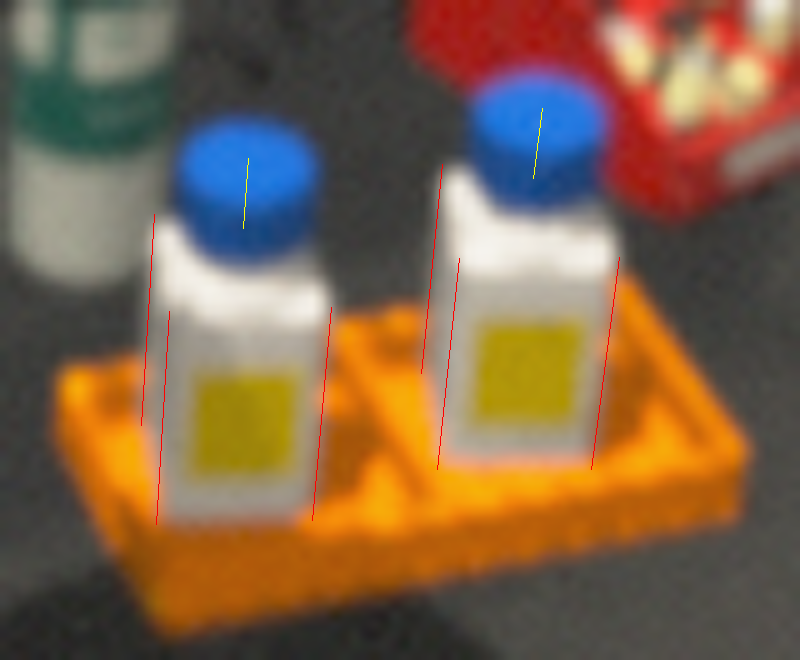

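The predicted upright edges lie on both bottles, so they stand upright within a pixel or so. I hand it in.

```bash
python3 -c "
from bench import job
print(job.close_job())"
```

```text
the job is handed in; nothing more can be done
None
```

I tightened both caps until their seats slipped, then stood both bottles in the orange tray, one per compartment. The job was handed in at about 44 s of the 72 s; no verdict is reported.

- **Caps:** both were loose. I turned each in ratchet strokes with the gripper pointing straight down. Cap 1's pads slipped at 20 N, so I regripped at 45 N. Cap 2 took four strokes and slipped its seat on the last one, at 55 N.
- **Seats:** they slipped clockwise by about 17° (seat 1) and 15° (seat 2). Both pointers were still between the 10 and 20 marks in the last pictures.
- **Bottles:** bottle 1 is in the compartment towards the tray's -y, 14 mm from its centre, and bottle 2 is in the other, 17 mm from its centre (35 mm allowed). Both match the predicted edges of an upright bottle.
- **Other things:** the screwdriver, valve, spray can and tub show no movement between the first and last pictures. The brown bottle was not touched.

- **Not measured directly:** whether the caps are at their stops, since the cameras cannot resolve 0.15 mm of rise. I infer it from the seats having slipped under the caps' twist.
- **Small disagreement:** the triangulated cap heights came out 2 to 4 mm above the expected 130 mm. I put that down to camera error.

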